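# Pack an eraser refill down its tube

### The arm

A 6-joint arm with a two-finger parallel gripper is mounted at the origin on the work surface. World frame = base frame: x ahead of the robot, y to its left, z up, the work surface at z = 0. Lengths are in mm, angles in rad, forces in N, time in s.
With the tool pointing down it reaches from about 400 to 925 mm from the base axis. Payload 12.5 kg.
Tool frame: the origin (TCP) lies midway between the tips of the shut fingers; the grasp point (between the pads) lies 19 mm behind it; x points along the fingers, y is the direction in which the jaws open and shut, and the axes are right-handed (so a half turn about x gives the same grasp; the last joint's range is limited). The gripper opens to 95 mm and grips with 3 to 60 N. Pads are 20 mm wide; open, the fingers measure 119 mm over their backs; the gripper's body (75 mm by 180 mm) begins 59 mm behind the grasp point.
Start: joints at [-1.315, 0.491, 1.559, -0, 1.092, -0.106], TCP at [221.247, -584.548, 214.661] pointing down, gripper open.
Joint ranges: [-3.1, 3.1], [-0.84, 2.19], [0.05, 2.79], [-1.13, 4.28], [0.06, 2.93], [-2.69, 2.69]. Speed limits (rad/s): [2.22, 2.22, 2.79, 3.14, 3.14, 3.14].

### API

Orientations are given as [roll, pitch, yaw] about the fixed x, y, z axes, in that order (R = Rz(yaw) Ry(pitch) Rx(roll)).
In Python, from cell import sensors, read_camera, get_calibration, order gives the robot as it stands. The module is installed in compiled form; this text tells all that it offers.
- The arm moves only by the tool servo_tool, never from a script. Its argument "steps" is text: rows parted by semicolons, each of 7 numbers parted by spaces: the shift along the tool's x, y, z in mm, then the turn, a rotation vector about the tool's x, y, z in rad, then the finger opening in mm, from 0 to 95.1. A call has exactly 8 rows; each row shifts and turns the pose as measured when the row begins, along the tool's axes as they then stand; what a row does not reach is not made up. A row lasts 1/10 s, in which the tool goes at most 50 mm and 8.59 degrees, less where a joint would pass 70% of its speed; a pose out of reach is approached as far as the arm can. A call is refused whole if a number of a shift passes 50 or a number of a turn 0.15, either way. A call with a gripper value outside its range is refused whole. The fingers move at their own pace and stop on an object; the grip force is fixed at half the most. Time passes only in rows, so rows that do not move let the fingers close, or fill a call up. It gives the time, the measured TCP pose, the force and the opening at its end, in the units of the state.
- sensors.state(): the state, without advancing time (a new reading comes with each control period).
- read_camera(name): name is "scene" or "top" or "wrist"; returns (picture, depth): 400x640x3 uint8, blue, green, red; 400x640 float32, mm along the optical axis (not along the pixel's ray), 0 where there is no reading.
- get_calibration(name): a dict with "mtx" (3x3 intrinsics, pixels), "R" (3x3) and "t" (3): a world point X has camera coordinates R X + t. Camera axes: x right, y down, z forward; pixel columns grow to the right and rows downward; lengths in mm; the calibration is good to about 2 mm. A picture is of the moment at which its call begins: read the wrist's pose just before it. get_calibration takes no time and is no camera call; for the wrist camera it gives the pose at the moment of the call.
- order.job_done(): hands the job in, once; it reports no verdict.
The state is a dict: "t": time; "joints": joint angles; "qvel": joint speeds; "tau": joint torques, N m; "eef_pos": TCP position; "tcp_rot": TCP orientation; "ft_force": force on the tool from outside, world axes, zero at the start; "moment": the same for the moment, N m; "opening": opening from 0.0 (shut) to 1.0 (fully open).
Only numpy, scipy, OpenCV 4.12 (cv2) and the standard library are available. Lean on these libraries where they do the work, as an engineer would, in place of code of your own. Each camera call takes 0.05 s, during which the arm holds its last target.

### The job

Stand the loose stick eraser upright in the mouth of the metal refill tube and let go, then take the rod out of its wooden stand and use it to push the eraser down the tube until it bottoms out firmly on the refills already in there: lean on it with about 15 N for a second, never more than 25 N. Finally put the rod back upright in its stand, let go, and leave the other desk things alone.

Things in the scene. Friction and masses are not known exactly. Their poses are not given: they have to be found in the camera images.
- eraser: loose white vinyl stick eraser, a plain cylinder 16 mm across and 50 mm long with a bevelled lower end, standing upright on the desk, about 16 g; origin at the centre of its underside, z up along it
- tube: fixed upright aluminium tube on a square grey foot (76 mm, 10 mm thick); origin on its axis at desk level, z up. Outside diameter 24 mm, flared to 34 mm over the top 12 mm; bore 18 mm. Refills already inside form a column whose top, out of sight, lies anywhere from z = 18 to 38 mm and gives about 0.2 mm per newton. Packed, the eraser's top is 12 to 36 mm below the rim
- rod: packing rod, standing upright in the stand; 125 mm long, 90 g: steel shank 13 mm across for the lower 64 mm, then a dark wooden handle 20 mm across from 66 to 120 mm; origin at the centre of the foot of the shank, z up along the rod
- stand: fixed wooden block 70 x 70 x 36 mm with one bevelled blind hole, 16 mm across and 30 mm deep, in the middle of its top; origin at the centre of its underside, z up; the rod's foot rests 6 mm above the desk
- mouse: loose white ceramic mouse figurine, 57 mm tall, origin at the centre of its underside; to be left alone
- sharpener: loose steel pencil sharpener, 26 x 16 x 11 mm, origin at the centre of its underside; to be left alone
- grip: loose green pencil grip, 40 x 14 x 13 mm, origin at the centre of its underside; to be left alone
- tube_mouth (a point): centre of the tube's rim, 100 mm above the desk, where the bore is flared to about 28 mm; z up along the axis
- tube_liner (a point): point on the tube's axis 84 mm above the desk, the top of two sprung strips 15 mm apart that line the bore below. An eraser put in the mouth comes to rest on them, underside 64 to 72 mm above the desk, top 14 to 22 mm above the rim; pushing it farther meets a steady drag of some 3 to 8 N, which also keeps it where it is left
There are look-alikes about, which are no part of the job. What is shaped like the tube but green, red or turquoise is not meant.

How it is judged (in metres and radians):
On the way, in this order (a step that is already met when the one before it is completed fails the run):
1. the eraser stands in the mouth of the tube, let go (horizontal distance between eraser and tube below 0.006 m and z of eraser in the frame of tube between 0.055 and 0.092 m and contact force between each of the fingers, rod and eraser below 0.1 N), for 0.2 s.
2. the rod presses the eraser home: over 10 N from the rod, with the eraser deep in the tube and no longer moving (contact force between rod and eraser above 10 N and z of eraser in the frame of tube below 0.04 m and linear speed of eraser below 0.004 m/s), for 0.3 s.
At the end, for the whole second after the job is handed in: the eraser is down in the tube (underside less than 42 mm above the desk, within 4 mm of the axis) and at rest; the rod stands in the hole of its stand (foot within 6 mm of the hole's axis and less than 10 mm above the desk, leaning less than 0.15 rad), at rest (z of eraser in the frame of tube below 0.042 m and horizontal distance between eraser and tube below 0.004 m and linear speed of each of eraser, rod below 0.01 m/s and horizontal distance between rod and stand below 0.006 m and z of rod in the frame of stand below 0.01 m and angle between rod's own z axis and vertical below 0.15 rad); the robot touches nothing.
It fails at once if the rod presses the eraser with more than 25 N (contact force between rod and eraser above 25 N).
It fails at once if the mouse, the sharpener or the pencil grip is moved more than 15 mm (distance of any of mouse, sharpener, grip from where it was at the start of the episode above 0.015 m).
It also fails if it takes over 66 s, if anything falls off the work surface, if the arm or the gripper's body presses on something with over 40 N, if the wrist force passes 120 N, or if a joint passes its speed limit or range.

## Working session

There is one attempt and no reset: what is moved stays moved. The work goes in short steps, Python scripts to look and compute and a tool call to move; the robot and the scene stay as the last step left them, time stands still between calls to the robot, and variables do not carry over. Pictures are saved under pics/ and viewed, and the job is handed in when it is done.

Besides the shell and the picture viewer there is one more tool, called after ">>>" as name(argument=value, ...), one argument or row to a line, values as JSON. servo_tool: Moves the arm, as the interface text tells. Its arguments: {"type":"object","properties":{"steps":{"type":"string"}},"required":["steps"]}

```bash
mkdir -p pics; python3 - <<'E'
from cell import sensors, read_camera, get_calibration
import cv2,numpy as np
s=sensors.state()
for k,v in s.items(): print(k,np.round(v,4))
for n in ["scene","top","wrist"]:
    c=get_calibration(n); p,d=read_camera(n)
    cv2.imwrite(f"pics/{n}0.png",p); np.savez(f"{n}0.npz",p=p,d=d,**c)
    print(n,np.round(c["mtx"],1).tolist(),"pos",np.round(-c["R"].T@c["t"],1),np.round(c["R"],3).tolist())
E
```

```text
t 0.0
joints [-1.3146  0.4916  1.5595  0.      1.0917 -0.1056]
qvel [ 0.0001  0.0024 -0.0007  0.001   0.0009 -0.0003]
tau [-0.00000e+00 -6.12657e+01 -2.58181e+01  6.92000e-02  4.82000e-02
 -1.00000e-04]
eef_pos [ 221.1851 -584.2709  214.0395]
tcp_rot [-1.68    1.5696  1.8235]
ft_force [0.4391 0.8128 0.3492]
moment [-0.0549  0.0011  0.0175]
opening 1.0036
scene [[482.4, 0.0, 319.1], [0.0, 482.4, 198.2], [0.0, 0.0, 1.0]] pos [ 996.1 -479.2  561.5] [[0.781, 0.624, -0.011], [0.379, -0.487, -0.787], [-0.496, 0.61, -0.617]]
top [[392.3, 0.0, 323.4], [0.0, 392.3, 194.9], [0.0, 0.0, 1.0]] pos [452.6  14.7 886.9] [[0.004, -0.999, 0.039], [-0.985, -0.01, -0.171], [0.172, -0.037, -0.984]]
wrist [[330.3, 0.0, 322.5], [0.0, 330.3, 195.7], [0.0, 0.0, 1.0]] pos [ 284.3 -560.6  384.6] [[0.354, -0.935, -0.001], [-0.907, -0.344, 0.243], [-0.227, -0.085, -0.97]]
```

View pics/scene0.png

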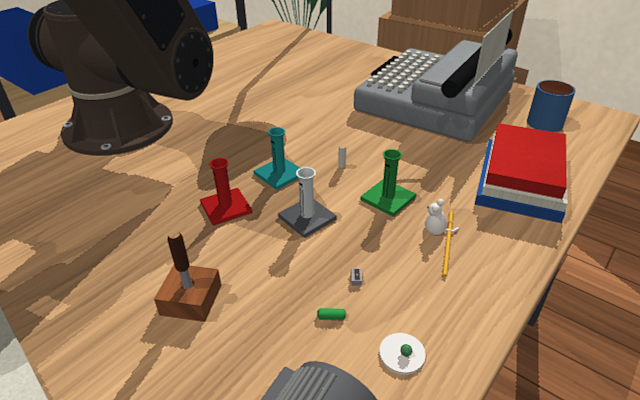

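View pics/top0.png

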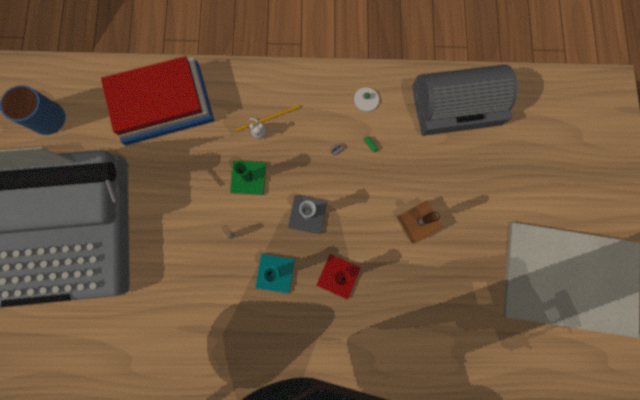

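View pics/wrist0.png

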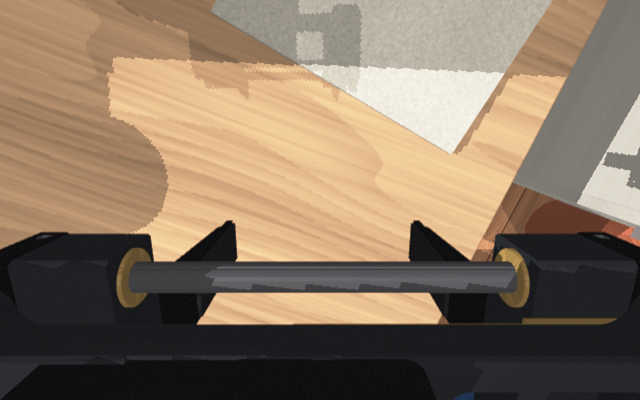

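Candidates for each thing:
- **Tube:** metal at scene (306,200) / top (308,210). Red (222,190), turquoise (278,155) and green (390,180) are look-alikes.
- **Eraser:** white stick at scene (342,157) / top (230,233). The mouse at (436,218) is not it.
- **Rod and stand:** scene (185,275) / top (425,220), only one of these.

I choose the metal tube on the grey foot and check the choice in close crops.

```bash
python3 - <<'E'
import cv2,numpy as np
s=cv2.imread("pics/scene0.png");t=cv2.imread("pics/top0.png")
def crop(im,u,v,w,h,f): return cv2.resize(im[v:v+h,u:u+w],None,fx=f,fy=f,interpolation=cv2.INTER_NEAREST)
a=crop(s,270,135,95,105,4)   # eraser + tube
b=crop(s,150,225,75,100,4)
cv2.imwrite("pics/c1.png",np.hstack([a[:400],b[:400]]))
c=crop(t,215,190,120,60,6)[:300]
d=crop(t,395,190,70,60,5)
cv2.imwrite("pics/c2.png",crop(t,215,185,125,65,6)); cv2.imwrite("pics/c3.png",crop(t,395,190,70,60,8))
E
```

```text
(no output)
```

View pics/c1.png

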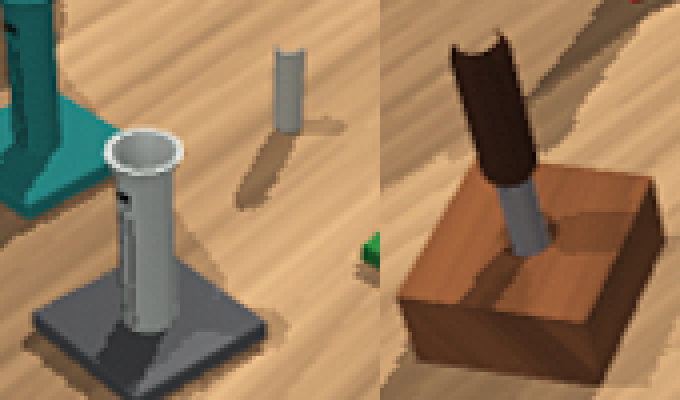

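View pics/c2.png

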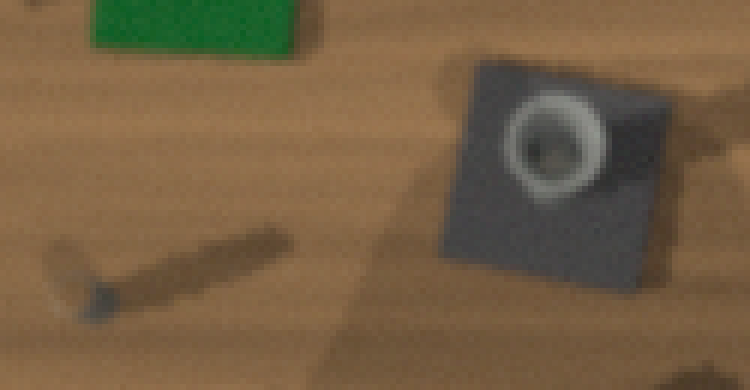

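View pics/c3.png

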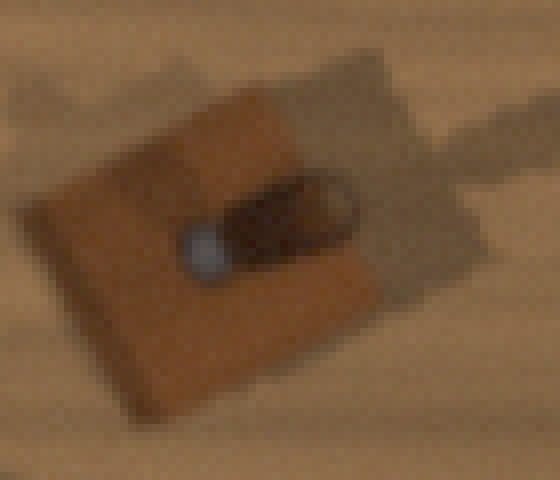

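```bash
cat > h.py <<'E'
import numpy as np,cv2
def load(n):
    z=np.load(n); return dict(z)
def ray(c,u,v):
    d=c["R"].T@np.linalg.inv(c["mtx"])@np.array([u,v,1.]); return -c["R"].T@c["t"],d
def plane(c,u,v,z):
    o,d=ray(c,u,v); return o+d*(z-o[2])/d[2]
def tri(c1,p1,c2,p2):
    o1,d1=ray(c1,*p1);o2,d2=ray(c2,*p2)
    d1=d1/np.linalg.norm(d1);d2=d2/np.linalg.norm(d2)
    s=np.linalg.lstsq(np.c_[d1,-d2],o2-o1,rcond=None)[0]
    a=o1+d1*s[0];b=o2+d2*s[1]; return np.round((a+b)/2,1),round(np.linalg.norm(a-b),2)
def proj(c,X):
    q=c["mtx"]@(c["R"]@np.array(X,float)+c["t"]); return np.round(q[:2]/q[2],1)
def cloud(c):
    v,u=np.mgrid[0:400,0:640]; d=c["d"]
    P=np.stack([u,v,np.ones_like(u)],-1)@np.linalg.inv(c["mtx"]).T*d[...,None]
    return (P-c["t"])@c["R"]
E
python3 - <<'E'
from h import *
S=load("scene0.npz");T=load("top0.npz")
for n,a,b in [("rim",(305.75,173),(307.2,209.2)),("erTop",(342.2,147.5),(226.3,232.2)),("rodTop",(175,235.5),(436.9,215.9))]:
    print(n,tri(S,a,T,b))
P=cloud(T);Q=cloud(S)
np.set_printoptions(linewidth=200)
print("top eraser z",np.round(P[226:240:1,222:238,2]).astype(int))
def zs(P,u0,u1,v0,v1,lo,hi):
    W=P[v0:v1,u0:u1].reshape(-1,3); W=W[(W[:,2]>lo)&(W[:,2]<hi)]; return len(W),np.round(np.median(W,0),1),np.round(W.min(0),1),np.round(W.max(0),1)
print("er top cam",zs(P,218,240,224,242,44,56)); print("er scene",zs(Q,330,355,140,172,8,60))
print("rim",zs(P,290,325,195,225,94,105)); print("rim scene",zs(Q,290,322,160,185,95,105))
print("foot",zs(P,280,335,185,240,7,13))
print("stand",zs(P,390,460,190,250,33,39)); print("rodtop",zs(P,390,460,190,250,115,140)); print("rod scene",zs(Q,160,200,225,290,80,140))
for n,a,z in [("mouse",(258,130),30),("sharp",(337,150),11),("grip",(371,144),13)]: print(n,plane(T,*a,z).round())
E
```

```text
rim (array([561.5,  18.6,  96.9]), np.float64(3.14))
erTop (array([516. , 188.1,  45.7]), np.float64(1.64))
rodTop (array([ 546.6, -234.6,  130.5]), np.float64(6.11))
top eraser z [[  0   3   0   0  -1   2   0   0   0  -1   1   1  -1   1   3   1]
 [  0  -1   0 887   0   0   0   1   1   1   1  -2  -2  -3   2   1]
 [ -2   1   3   0  -2  -4  -1   0  -1  -1  -1  -2  -1  -1  -1   1]
 [  0   3  -1   2   1  -1  -2   0   1   0  -1   2  -2   2  -1   2]
 [ -2  -1   1   0   1   1  52   1  -1   4   2   3   1  -1  -2   1]
 [  0   0  48   1   3  -1   4   2  44  28   2   1   1  -1   1   0]
 [ -3  -1   1  -3   1   0   2  -3  49  43  25  11  -1   1   2  -1]
 [ -1   3  -1   2   0  -3   0   2   1  42  32  18   4   0  -2  -1]
 [  1   0   1   0  -1   3   2   0  52  41  32  23   9  -1   2   2]
 [  2   2   1   1   1   1   4   1  47  38  31  20   6  -2   0   1]
 [ -1  -1   1   0   1   2   0  52  43  34  25  16   5   2   1   1]
 [  2  -2  -2   0  48  46  45  38  32  23  17  10   0   1   3  -1]
 [  2  -2   1   3   1   3   1  -5  11  12   4  -1  -1  -1  -1   0]
 [  0   0   1   1  -1   0   0  -1   0   3   0  -2
[... 244 characters left out ...]
y([564.4,  16. ,  99.2]), array([546. ,   1.7,  94.2]), array([578.6,  32.1, 103.3]))
rim scene (115, array([562.9,  21.1,  98.4]), array([547.6,   1.3,  95. ]), array([580. ,  34.8, 100.7]))
foot (861, array([555. ,  17.8,  10.3]), array([519.1, -24.7,   7. ]), array([604.7,  60.2,  13. ]))
stand (828, array([ 542.4, -229.1,   36.3]), array([ 500.9, -279.3,   33.1]), array([ 591.5, -186.4,   39. ]))
rodtop (56, array([ 543.9, -227.6,  127. ]), array([ 536.1, -242.9,  115. ]), array([ 555.2, -223.2,  132.4]))
rod scene (454, array([ 554.5, -236.9,  107.7]), array([ 540. , -243.2,   80.3]), array([ 558.9, -223. ,  131.1]))
mouse [750. 131.  30.]
sharp [711. -50.  11.]
grip [ 726. -129.   13.]
```

```bash
cat >> h.py <<'E'
from scipy.spatial.transform import Rotation as Ro
def Rm(rpy): return Ro.from_euler("xyz",rpy).as_matrix()
def plan(goal,jaw=None,nmax=8,step=None):
    """goal xyz world; jaw = angle of tool y axis in world xy (mod pi). Tool x straight down."""
    from cell import sensors
    s=sensors.state(); R0=Rm(s["tcp_rot"]); p0=np.array(s["eef_pos"])
    x=np.array([0,0,-1.])
    if jaw is None:
        y=R0[:,1].copy()
    else:
        y=np.array([np.cos(jaw),np.sin(jaw),0]); 
        if y@R0[:,1]<0: y=-y
    y[2]=0;y/=np.linalg.norm(y)
    Rg=np.c_[x,y,np.cross(x,y)]
    rv=Ro.from_matrix(R0.T@Rg).as_rotvec(); d=np.array(goal)-p0
    print("world d",d.round(1),"tool d",(R0.T@d).round(1),"rotvec",rv.round(3),"jaw now",round(np.arctan2(R0[1,1],R0[0,1]),3))
    n=int(max(np.ceil(np.abs(R0.T@d).max()/45),np.ceil(np.abs(rv).max()/.14),1))
    if step: n=max(n,step)
    for i in range(n):
        Ri=R0@Ro.from_rotvec(rv*i/n).as_matrix()
        print(i+1,"of",n,(Ri.T@d/n).round(1),(rv/n).round(3))
def st():
    from cell import sensors
    s=sensors.state(); print("t",round(s["t"],2),"p",np.round(s["eef_pos"],1),"rot",np.round(s["tcp_rot"],3),"F",np.round(s["ft_force"],1),"op",round(s["opening"]*95.1,1),"q",np.round(s["joints"],2))
    return s
E
python3 - <<'E'
from h import *
S=load("scene0.npz");T=load("top0.npz")
# feet centres of lookalikes
for n,t in [("green",(248,178)),("turq",(276,273)),("red",(339,278)),("grey",(307.5,214))]: print(n,plane(T,*t,10).round())
R=Rm([-1.68,1.5696,1.8235]); c=load("wrist0.npz"); p=np.array([221.2,-584.3,214.04])
print("cam in tool",(R.T@(-c["R"].T@c["t"]-p)).round(1)); print((c["R"]@R).round(3))
print(R.round(2))
plan((500,-234,260))
E
```

```text
green [643. 153.  10.]
turq [431.  84.  10.]
red [421. -54.  10.]
grey [561.  17.  10.]
cam in tool [-170.6    0.   -67.4]
[[-0.     1.    -0.   ]
 [-0.243 -0.     0.97 ]
 [ 0.97   0.     0.243]]
[[-0.    0.35 -0.94]
 [ 0.   -0.94 -0.35]
 [-1.   -0.   -0.  ]]
world d [278.8 350.3  45.8] tool d [ -45.6 -229.  -384.8] rotvec [-0.    -0.     0.001] jaw now -1.209
1 of 9 [ -5.1 -25.4 -42.8] [-0. -0.  0.]
2 of 9 [ -5.1 -25.4 -42.8] [-0. -0.  0.]
3 of 9 [ -5.1 -25.4 -42.8] [-0. -0.  0.]
4 of 9 [ -5.1 -25.4 -42.8] [-0. -0.  0.]
5 of 9 [ -5.1 -25.4 -42.8] [-0. -0.  0.]
6 of 9 [ -5.1 -25.4 -42.8] [-0. -0.  0.]
7 of 9 [ -5.1 -25.4 -42.8] [-0. -0.  0.]
8 of 9 [ -5.1 -25.4 -42.8] [-0. -0.  0.]
9 of 9 [ -5.1 -25.4 -42.8] [-0. -0.  0.]
```

>>> servo_tool(
  steps="-6 -22 -40 0 0 0 95; -6 -22 -40 0 0 0 95; -6 -22 -40 0 0 0 95; -6 -22 -40 0 0 0 95; -6 -22 -40 0 0 0 95; -6 -22 -40 0 0 0 95; -6 -22 -40 0 0 0 95; -6 -22 -40 0 0 0 95",
)

```text
t: 0.95
eef_pos: [462.7, -300.2, 261.2]
tcp_rot: [-1.404, 1.566, 2.09]
ft_force: [0.8, -0.7, 0.6]
opening: 0.999
```

>>> servo_tool(
  steps="0 -11 -19 0 0 0 95; 0 -11 -19 0 0 0 95; 0 -10 -19 0 0 0 95; 0 0 0 0 0 0 95; 0 0 0 0 0 0 95; 0 0 0 0 0 0 95; 0 0 0 0 0 0 95; 0 0 0 0 0 0 95",
)

```text
t: 1.75
eef_pos: [508.2, -244.7, 261.4]
tcp_rot: [-1.379, 1.565, 2.121]
ft_force: [0.7, 0.2, 0.3]
opening: 0.994
```

```bash
cat >> h.py <<'E'
def snap(n,tag):
    from cell import read_camera,get_calibration
    s=st(); c=get_calibration(n); p,d=read_camera(n); c=dict(mtx=np.array(c["mtx"]),R=np.array(c["R"]),t=np.array(c["t"]),p=p,d=d)
    np.savez(f"{tag}.npz",**c); cv2.imwrite(f"pics/{tag}.png",p); return c
E
python3 -c "
from h import *
snap('wrist','w1')"
```

```text
t 1.75 p [ 508.2 -244.7  261.4] rot [-1.379  1.565  2.121] F [0.7 0.2 0.3] op 94.6 q [-0.57  0.36  1.65  0.    1.14  0.64]
```

View pics/w1.png

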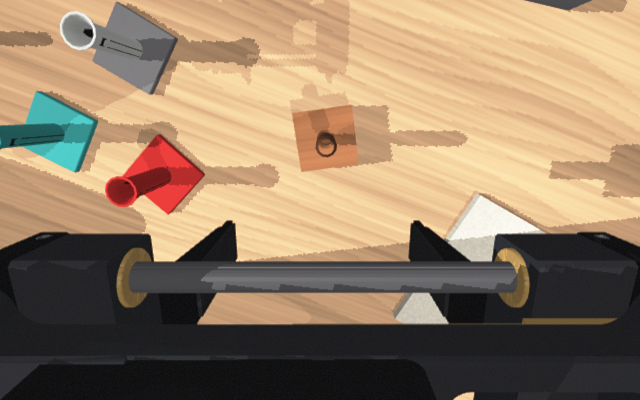

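```bash
python3 - <<'E'
from h import *
c=load("w1.npz"); im=c["p"]
cv2.imwrite("pics/w1c.png",cv2.resize(im[95:180,280:370],None,fx=7,fy=7,interpolation=cv2.INTER_NEAREST))
P=cloud(c); 
Z=P[95:180,280:370]; m=(Z[...,2]>31)&(Z[...,2]<40); m2=(Z[...,2]>60)
hsv=cv2.cvtColor(im,cv2.COLOR_BGR2HSV)[95:180,280:370]
k=(Z[m]); r=cv2.minAreaRect(k[:,:2].astype(np.float32)); print("stand rect",r, "z",np.median(k[:,2]))
q=Z[m2]; 
for lo,hi in [(66,85),(85,100),(100,115),(115,126),(126,140)]:
    w=q[(q[:,2]>lo)&(q[:,2]<hi)]; print(lo,hi,len(w),w[:,:2].min(0).round(1) if len(w) else '',w[:,:2].max(0).round(1) if len(w) else '')
g=cv2.cvtColor(im,cv2.COLOR_BGR2GRAY)[95:180,280:370]
ys,xs=np.where(g<70); print("dark px",xs.min()+280,xs.max()+280,ys.min()+95,ys.max()+95)
for X in [(546.6,-234.6,131),(546.6,-234.6,72),(546.6,-234.6,36)]: print(X,proj(c,X))
E
```

```text
stand rect ((544.5743408203125, -233.6153564453125), (70.04006958007812, 70.04685974121094), 28.565670013427734) z 36.39819720751049
66 85 11 [ 546.8 -237.3] [ 554.2 -224.1]
85 100 13 [ 545.6 -238.4] [ 554.5 -223.7]
100 115 17 [ 546.4 -239. ] [ 554.6 -224. ]
115 126 17 [ 545.3 -243.1] [ 554.5 -223.7]
126 140 175 [ 534.7 -243.2] [ 554.4 -223.9]
dark px 317 336 133 156
(546.6, -234.6, 131) [327.6 144.7]
(546.6, -234.6, 72) [327.1 139.6]
(546.6, -234.6, 36) [326.8 137.2]
```

View pics/w1c.png

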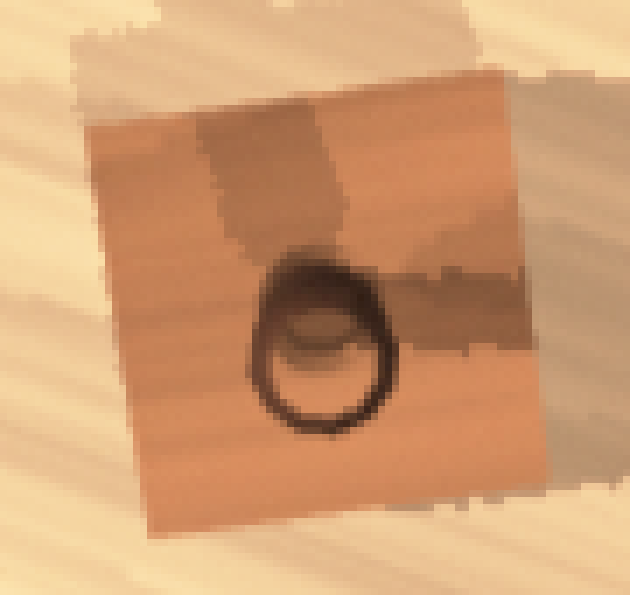

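>>> servo_tool(
  steps="0 -42 -13 0 0 0 95; 0 -42 -13 0 0 0 95; 0 -42 -13 0 0 0 95; 0 -42 -13 0 0 0 95; 0 -42 -13 0 0 0 95; 0 -42 -13 0 0 0 95; 0 -42 -13 0 0 0 95; 0 -42 -13 0 0 0 95",
)

```text
t: 2.6
eef_pos: [487.9, 110.7, 262.9]
tcp_rot: [-1.714, 1.567, 1.772]
ft_force: [-0.1, -0.1, 0.1]
opening: 1.002
```

>>> servo_tool(
  steps="0 -30 -8 0 0 0 60; 0 -30 -8 0 0 0 60; 0 0 0 0 0 0 60; 0 0 0 0 0 0 60; 0 0 0 0 0 0 60; 0 0 0 0 0 0 60; 0 0 0 0 0 0 60; 0 0 0 0 0 0 60",
)

```text
t: 3.4
eef_pos: [482.1, 175.5, 263.7]
tcp_rot: [-1.952, 1.567, 1.534]
ft_force: [-0.3, 0.3, -0.6]
opening: 0.632
```

```bash
python3 - <<'E'
from h import *
c=snap('wrist','w2'); P=cloud(c).reshape(-1,3)
def reg(x,y,r,lo,hi):
    m=(abs(P[:,0]-x)<r)&(abs(P[:,1]-y)<r)&(P[:,2]>lo)&(P[:,2]<hi); w=P[m]; 
    if len(w)<4: return len(w)
    return len(w),w.min(0).round(1),w.max(0).round(1),((w.min(0)+w.max(0))/2).round(1), cv2.minEnclosingCircle(w[:,:2].astype(np.float32))
for lo,hi in [(8,20),(20,35),(35,45),(45,56)]: print("er",reg(516,187,25,lo,hi))
print("rim",reg(562,18,30,96,106)); print("body",reg(562,18,30,30,80))
k=P[(abs(P[:,0]-562)<70)&(abs(P[:,1]-18)<70)&(abs(P[:,2]-10)<2.5)]; print(cv2.minAreaRect(k[:,:2].astype(np.float32)))
E
```

```text
t 3.4 p [482.1 175.5 263.7] rot [-1.952  1.567  1.534] F [-0.3  0.3 -0.6] op 60.1 q [0.22 0.28 1.76 0.   1.1  1.44]
er (7, array([514.8, 180.2,   8.1]), array([520.3, 194.3,  17.7]), array([517.5, 187.2,  12.9]), ((515.7086181640625, 187.226806640625), 7.1029181480407715))
er (10, array([515.3, 182.6,  21.2]), array([520.5, 194.1,  34.1]), array([517.9, 188.3,  27.7]), ((517.2542114257812, 188.30746459960938), 6.054226875305176))
er 3
er (31, array([505.2, 179.1,  45.3]), array([520.3, 194.5,  51.9]), array([512.8, 186.8,  48.6]), ((512.6771850585938, 186.9114990234375), 7.807063579559326))
rim (389, array([544.7,   1.6,  96. ]), array([577.1,  33.8, 102.3]), array([560.9,  17.7,  99.2]), ((560.9078369140625, 17.44585418701172), 16.58631706237793))
body (538, array([549.3,   8.1,  30.2]), array([572.6,  30. ,  80. ]), array([560.9,  19.1,  55.1]), ((560.9383544921875, 19.671558380126953), 11.687872886657715))
((561.0120849609375, 17.70616912841797), (76.21733093261719, 75.9891586303711), 79.50074768066406)
```

View pics/w2.png

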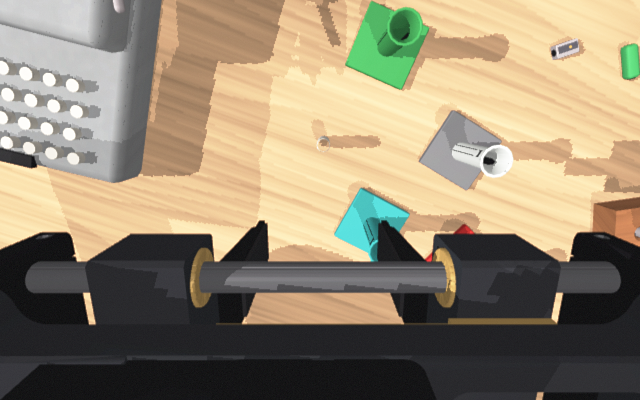

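>>> servo_tool(
  steps="15 0 -11 0 0 0 60; 25 0 -11 0 0 0 60; 35 0 -11 0 0 0 60; 35 0 0 0 0 0 60; 30 0 0 0 0 0 60; 0 0 0 0 0 0 60; 0 0 0 0 0 0 60; 0 0 0 0 0 0 60",
)

```text
t: 4.25
eef_pos: [517.2, 186.2, 122.6]
tcp_rot: [-2.773, 1.563, 0.71]
ft_force: [-0.2, 0.1, -0.3]
opening: 0.631
```

```bash
python3 - <<'E'
from h import *
c=snap('wrist','w3'); P=cloud(c).reshape(-1,3)
def reg(x,y,r,lo,hi):
    m=(abs(P[:,0]-x)<r)&(abs(P[:,1]-y)<r)&(P[:,2]>lo)&(P[:,2]<hi); w=P[m]; 
    if len(w)<4: return len(w)
    return len(w),w.min(0).round(1),w.max(0).round(1),((w.min(0)+w.max(0))/2).round(1), cv2.minEnclosingCircle(w[:,:2].astype(np.float32))
for lo,hi in [(8,20),(20,35),(35,45),(45,56)]: print("er",reg(513,187,20,lo,hi))
plan((512.7,187,24))
E
```

```text
t 4.25 p [517.2 186.2 122.6] rot [-2.773  1.563  0.71 ] F [-0.2  0.1 -0.3] op 60.0 q [0.22 0.5  1.85 0.01 0.79 1.45]
er (49, array([512.1, 180.2,   9.2]), array([520.6, 194.5,  19.9]), array([516.4, 187.4,  14.6]), ((514.4129638671875, 187.36927795410156), 7.50766134262085))
er (74, array([510.4, 180.7,  20.5]), array([520.6, 194.6,  34.9]), array([515.5, 187.7,  27.7]), ((513.97900390625, 187.56512451171875), 7.724310874938965))
er (54, array([510.3, 179.5,  35.3]), array([520.8, 194.6,  45. ]), array([515.5, 187.1,  40.1]), ((513.0133056640625, 186.94927978515625), 7.9055376052856445))
er (84, array([505.2, 179. ,  45.1]), array([520.6, 194.6,  51.2]), array([512.9, 186.8,  48.1]), ((512.884765625, 186.7572479248047), 7.916396141052246))
world d [ -4.7   0.7 -98.9] tool d [98.9 -2.   5.1] rotvec [-0.    -0.009  0.003] jaw now -1.229
1 of 3 [33.  -0.7  1.7] [-0.    -0.003  0.001]
2 of 3 [33.  -0.7  1.6] [-0.    -0.003  0.001]
3 of 3 [33.  -0.7  1.5] [-0.    -0.003  0.001]
```

View pics/w3.png

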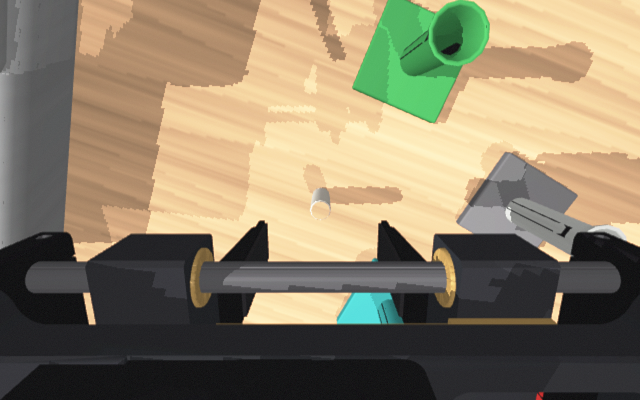

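The close view agrees on the eraser: axis (512.9,186.8), top at about z 50. I go down over it.

>>> servo_tool(
  steps="0 -1 3 0 -0.009 0.003 60; 30 0 2 0 0 0 60; 30 0 0 0 0 0 60; 25 0 0 0 0 0 60; 13 0 0 0 0 0 60; 0 0 0 0 0 0 60; 0 0 0 0 0 0 60; 0 0 0 0 0 0 60",
)

```text
t: 5.1
eef_pos: [516.8, 186.9, 31.5]
tcp_rot: [2.939, 1.557, 0.139]
ft_force: [0.2, -0.8, 0.5]
opening: 0.63
```

```bash
python3 - <<'E'
from h import *
st();plan((512.9,186.8,24))
E
```

```text
t 5.1 p [516.8 186.9  31.5] rot [2.939 1.557 0.139] F [ 0.2 -0.8  0.5] op 59.9 q [ 0.23  0.64  1.91 -0.    0.58  1.46]
world d [-3.9 -0.1 -7.5] tool d [ 7.5 -1.2  3.8] rotvec [ 0.    -0.014 -0.003] jaw now -1.229
1 of 1 [ 7.5 -1.2  3.8] [ 0.    -0.014 -0.003]
```

>>> servo_tool(
  steps="4 -1 3 0 -0.014 0 60; 4 0 2 0 -0.008 0 60; 0 0 0 0 0 0 60; 0 0 0 0 0 0 60; 0 0 0 0 0 0 60; 0 0 0 0 0 0 60; 0 0 0 0 0 0 60; 0 0 0 0 0 0 60",
)

```text
t: 5.9
eef_pos: [512.5, 186.4, 25.4]
tcp_rot: [0.479, 1.564, -2.32]
ft_force: [-0.0, -0.4, -0.1]
opening: 0.629
```

```bash
python3 - <<'E'
from h import *
st();plan((512.9,186.8,24))
E
```

```text
t 5.9 p [512.5 186.4  25.4] rot [ 0.479  1.564 -2.32 ] F [-0.  -0.4 -0.1] op 59.9 q [ 0.23  0.65  1.91 -0.01  0.59  1.46]
world d [ 0.4  0.4 -1.4] tool d [ 1.4 -0.2 -0.6] rotvec [-0.     0.006 -0.003] jaw now -1.229
1 of 1 [ 1.4 -0.2 -0.6] [-0.     0.006 -0.003]
```

Good. Close on it.

>>> servo_tool(
  steps="1 0 0 0 0.004 0 40; 0 0 0 0 0 0 20; 0 0 0 0 0 0 5; 0 0 0 0 0 0 5; 0 0 0 0 0 0 5; 0 0 0 0 0 0 5; 0 0 0 0 0 0 5; 0 0 0 0 0 0 5",
)

```text
t: 6.7
eef_pos: [512.5, 186.4, 24.3]
tcp_rot: [1.044, 1.567, -1.756]
ft_force: [0.5, -0.3, -0.8]
opening: 0.163
```

>>> servo_tool(
  steps="-15 0 0 0 0 0 5; -25 0 0 0 0 0 5; -25 0 0 0 0 0 5; -25 0 0 0 0 0 5; -20 0 0 0 0 0 5; 0 0 0 0 0 0 5; 0 0 0 0 0 0 5; 0 0 0 0 0 0 5",
)

```text
t: 7.5
eef_pos: [511.6, 186.6, 136.6]
tcp_rot: [0.532, 1.565, -2.268]
ft_force: [0.3, 0.5, -0.6]
opening: 0.16
```

```bash
python3 - <<'E'
from h import *
c=snap('wrist','w4');s=snap('scene','s4');cv2.imwrite("pics/s4c.png",cv2.resize(s['p'][60:260,240:440],None,fx=3,fy=3))
plan((561,17.7,150))
E
```

```text
t 7.5 p [511.6 186.6 136.6] rot [ 0.532  1.565 -2.268] F [ 0.3  0.5 -0.6] op 15.2 q [ 0.23  0.48  1.84 -0.    0.83  1.46]
t 7.55 p [511.4 186.5 136.3] rot [ 0.466  1.564 -2.334] F [ 0.4 -0.  -0.2] op 15.5 q [ 0.23  0.48  1.84 -0.    0.83  1.46]
world d [  49.5 -168.8   13.7] tool d [-13.1 175.7  10. ] rotvec [-0.     0.006 -0.003] jaw now -1.229
1 of 4 [-3.3 43.9  2.5] [-0.     0.001 -0.001]
2 of 4 [-3.3 43.9  2.5] [-0.     0.001 -0.001]
3 of 4 [-3.3 43.9  2.5] [-0.     0.001 -0.001]
4 of 4 [-3.4 43.9  2.5] [-0.     0.001 -0.001]
```

View pics/s4c.png

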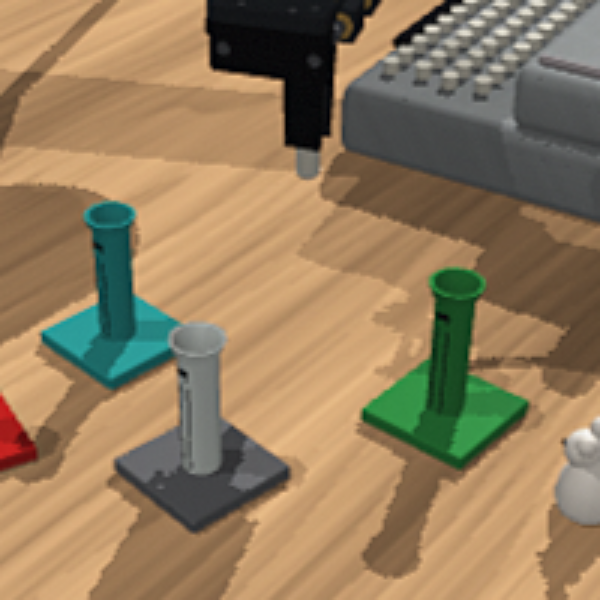

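View pics/w4.png

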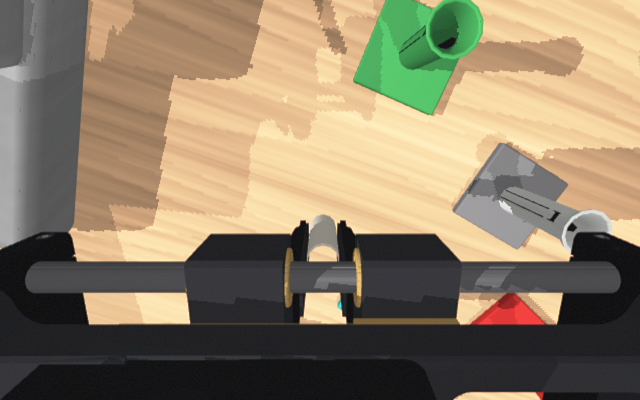

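>>> servo_tool(
  steps="-14 0 0 0 0 0 5; 0 35 2 0 0 0 5; 0 40 2 0 0 0 5; 0 40 2 0 0 0 5; 0 35 2 0 0 0 5; 0 18 1 0 0 0 5; 0 0 0 0 0 0 5; 0 0 0 0 0 0 5",
)

```text
t: 8.4
eef_pos: [559.1, 20.0, 144.3]
tcp_rot: [-0.021, 1.555, -2.819]
ft_force: [-0.2, 0.3, 0.4]
opening: 0.16
```

```bash
python3 - <<'E'
from h import *
st();plan((560.6,17.3,130))
E
```

```text
t 8.4 p [559.1  20.  144.3] rot [-0.021  1.555 -2.819] F [-0.2  0.3  0.4] op 15.2 q [-0.08  0.49  1.79 -0.01  0.88  1.15]
world d [  1.5  -2.7 -14.3] tool d [14.3  3.  -0.8] rotvec [0.    0.016 0.   ] jaw now -1.227
1 of 1 [14.3  3.  -0.8] [0.    0.016 0.   ]
```

>>> servo_tool(
  steps="4 3 0 0 0.014 0 5; 4 0 0 0 0.006 0 5; 4 0 0 0 0 0 5; 0 0 0 0 0 0 5; 0 0 0 0 0 0 5; 0 0 0 0 0 0 5; 0 0 0 0 0 0 5; 0 0 0 0 0 0 5",
)

```text
t: 9.2
eef_pos: [558.9, 20.7, 130.6]
tcp_rot: [-2.854, 1.566, 0.636]
ft_force: [-0.4, 0.2, 0.2]
opening: 0.165
```

```bash
python3 - <<'E'
from h import *
st();plan((560.6,17.3,104))
s=snap('scene','s5');cv2.imwrite("pics/s5c.png",cv2.resize(s['p'][100:250,230:380],None,fx=4,fy=4))
c=snap('wrist','w5');cv2.imwrite("pics/w5c.png",cv2.resize(c['p'][150:300,240:400],None,fx=4,fy=4))
E
```

```text
t 9.2 p [558.9  20.7 130.6] rot [-2.854  1.566  0.636] F [-0.4  0.2  0.2] op 15.6 q [-0.08  0.5   1.81  0.    0.83  1.14]
world d [  1.7  -3.4 -26.6] tool d [26.6  3.8 -0.3] rotvec [-0.    -0.004  0.001] jaw now -1.222
1 of 1 [26.6  3.8 -0.3] [-0.    -0.004  0.001]
t 9.2 p [558.9  20.7 130.6] rot [-2.854  1.566  0.636] F [-0.4  0.2  0.2] op 15.6 q [-0.08  0.5   1.81  0.    0.83  1.14]
t 9.25 p [558.9  20.6 130.6] rot [-2.854  1.566  0.635] F [-0.8  0.4  0.4] op 15.3 q [-0.08  0.5   1.81  0.    0.83  1.14]
```

View pics/s5c.png

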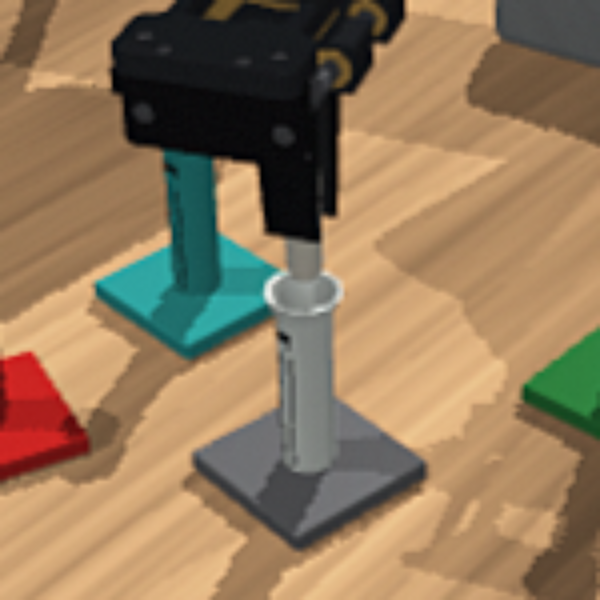

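View pics/w5c.png

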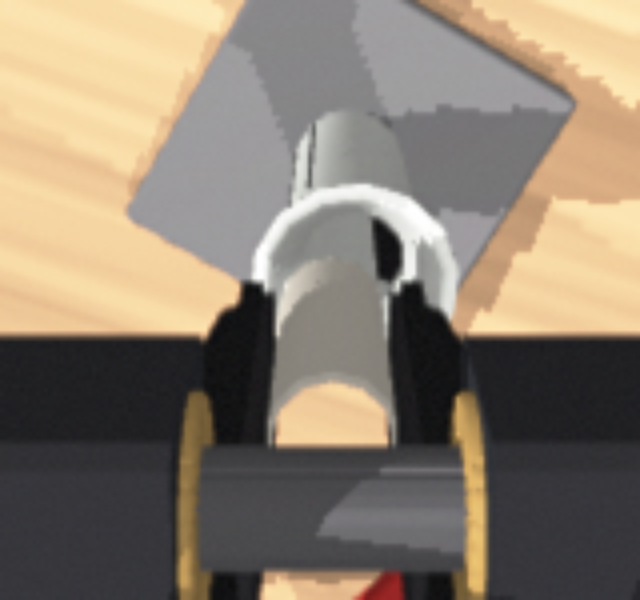

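>>> servo_tool(
  steps="0 2 0 0 0 0 5; 0 2 0 0 0 0 5; 0 1 0 0 0 0 5; 0 0 0 0 0 0 5; 0 0 0 0 0 0 5; 0 0 0 0 0 0 5; 0 0 0 0 0 0 5; 0 0 0 0 0 0 5",
)

```text
t: 10.1
eef_pos: [560.9, 15.2, 130.7]
tcp_rot: [-2.891, 1.566, 0.599]
ft_force: [-0.3, -0.7, 0.4]
opening: 0.162
```

```bash
python3 - <<'E'
from h import *
st();plan((560.6,17.3,104))
E
```

```text
t 10.1 p [560.9  15.2 130.7] rot [-2.891  1.566  0.599] F [-0.3 -0.7  0.4] op 15.4 q [-0.09  0.5   1.81  0.    0.83  1.13]
world d [ -0.3   2.1 -26.7] tool d [26.7 -2.  -0.3] rotvec [-0.    -0.004  0.001] jaw now -1.223
1 of 1 [26.7 -2.  -0.3] [-0.    -0.004  0.001]
```

>>> servo_tool(
  steps="0 -1 0 0 0 0 5; 0 -1 0 0 0 0 5; 0 0 0 0 0 0 5; 5 0 0 0 0 0 5; 5 0 0 0 0 0 5; 0 0 0 0 0 0 5; 0 0 0 0 0 0 5; 0 0 0 0 0 0 5",
)

```text
t: 10.9
eef_pos: [559.9, 17.5, 119.4]
tcp_rot: [-2.77, 1.567, 0.719]
ft_force: [0.5, -0.5, 0.1]
opening: 0.159
```

```bash
python3 - <<'E'
from h import *
st();plan((560.6,17.3,104))
E
```

```text
t 10.9 p [559.9  17.5 119.4] rot [-2.77   1.567  0.719] F [ 0.5 -0.5  0.1] op 15.1 q [-0.09  0.52  1.82  0.    0.8   1.13]
world d [  0.7  -0.2 -15.4] tool d [15.4  0.4 -0.5] rotvec [-0.    -0.004  0.001] jaw now -1.223
1 of 1 [15.4  0.4 -0.5] [-0.    -0.004  0.001]
```

>>> servo_tool(
  steps="3 0 -1 0 0 0 5; 3 0 0 0 0 0 5; 3 0 0 0 0 0 5; 3 0 0 0 0 0 5; 2 0 0 0 0 0 5; 0 0 0 0 0 0 5; 0 0 0 0 0 0 5; 0 0 0 0 0 0 5",
)

```text
t: 11.7
eef_pos: [561.1, 17.8, 104.1]
tcp_rot: [-2.786, 1.567, 0.703]
ft_force: [0.1, 0.1, 0.1]
opening: 0.159
```

```bash
python3 - <<'E'
from h import *
st();plan((560.6,17.3,104))
s=snap('scene','s6');cv2.imwrite("pics/s6c.png",cv2.resize(s['p'][100:250,230:380],None,fx=4,fy=4))
E
```

```text
t 11.7 p [561.1  17.8 104.1] rot [-2.786  1.567  0.703] F [0.1 0.1 0.1] op 15.1 q [-0.09  0.54  1.83  0.    0.77  1.13]
world d [-0.5 -0.5 -0.1] tool d [0.1 0.3 0.7] rotvec [-0.    -0.004  0.001] jaw now -1.223
1 of 1 [0.1 0.3 0.7] [-0.    -0.004  0.001]
t 11.7 p [561.1  17.8 104.1] rot [-2.786  1.567  0.703] F [0.1 0.1 0.1] op 15.1 q [-0.09  0.54  1.83  0.    0.77  1.13]
```

View pics/s6c.png

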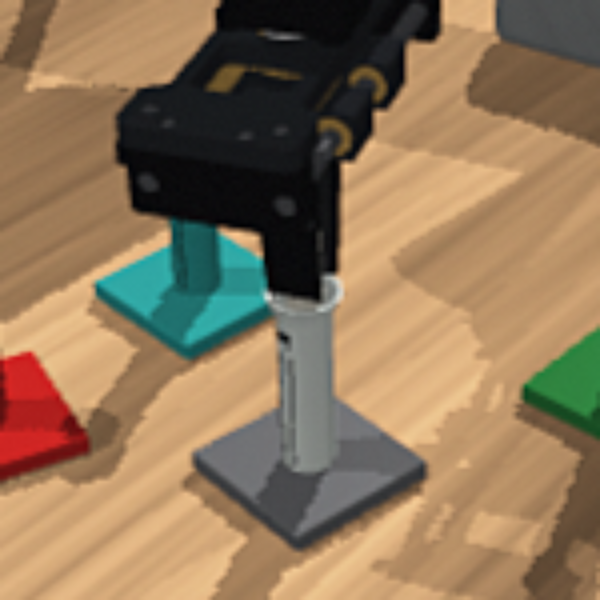

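>>> servo_tool(
  steps="0 0 0 0 0 0 30; 0 0 0 0 0 0 30; 0 0 0 0 0 0 40; 0 0 0 0 0 0 40; 0 0 0 0 0 0 40; -10 0 0 0 0 0 40; -30 0 0 0 0 0 40; -30 0 0 0 0 0 40",
)

```text
t: 12.55
eef_pos: [559.4, 17.7, 174.2]
tcp_rot: [-1.129, 1.566, 2.361]
ft_force: [-0.5, -0.1, 0.4]
opening: 0.42
```

>>> servo_tool(
  steps="-35 0 0 0 0 0 60; -35 0 0 0 0 0 60; -15 0 0 0 0 0 60; 0 0 0 0 0 0 60; 0 0 0 0 0 0 60; 0 0 0 0 0 0 60; 0 0 0 0 0 0 60; 0 0 0 0 0 0 60",
)

```text
t: 13.35
eef_pos: [558.9, 17.5, 267.1]
tcp_rot: [-2.194, 1.568, 1.295]
ft_force: [1.0, 0.4, 0.2]
opening: 0.637
```

```bash
python3 - <<'E'
from h import *
s=snap('scene','s7');w=snap('wrist','w7');
cv2.imwrite("pics/w7c.png",np.hstack([cv2.resize(s['p'][100:250,260:360],None,fx=4,fy=4),cv2.resize(w['p'][130:280,250:350],None,fx=4,fy=4)]))
P=cloud(w).reshape(-1,3)
w_=P[(abs(P[:,0]-561)<20)&(abs(P[:,1]-17.7)<20)&(P[:,2]>103)&(P[:,2]<140)]
if len(w_): print(len(w_),w_.min(0).round(1),w_.max(0).round(1))
plan((544,-234,215)) 
E
```

```text
t 13.35 p [558.9  17.5 267.1] rot [-2.194  1.568  1.295] F [1.  0.4 0.2] op 60.6 q [-0.09  0.35  1.65  0.    1.14  1.13]
t 13.4 p [558.9  17.5 267.1] rot [-2.159  1.568  1.331] F [-0.1 -0.2  0.8] op 59.9 q [-0.09  0.35  1.65  0.    1.14  1.13]
77 [553.7   9.8 103.1] [569.   25.3 120.9]
world d [ -15.  -251.5  -52.3] tool d [ 51.5 231.4 100. ] rotvec [-0.    -0.002  0.002] jaw now -1.223
1 of 6 [ 8.6 38.6 16.7] [-0. -0.  0.]
2 of 6 [ 8.6 38.6 16.7] [-0. -0.  0.]
3 of 6 [ 8.6 38.6 16.7] [-0. -0.  0.]
4 of 6 [ 8.7 38.6 16.7] [-0. -0.  0.]
5 of 6 [ 8.7 38.6 16.6] [-0. -0.  0.]
6 of 6 [ 8.7 38.6 16.6] [-0. -0.  0.]
```

View pics/w7c.png

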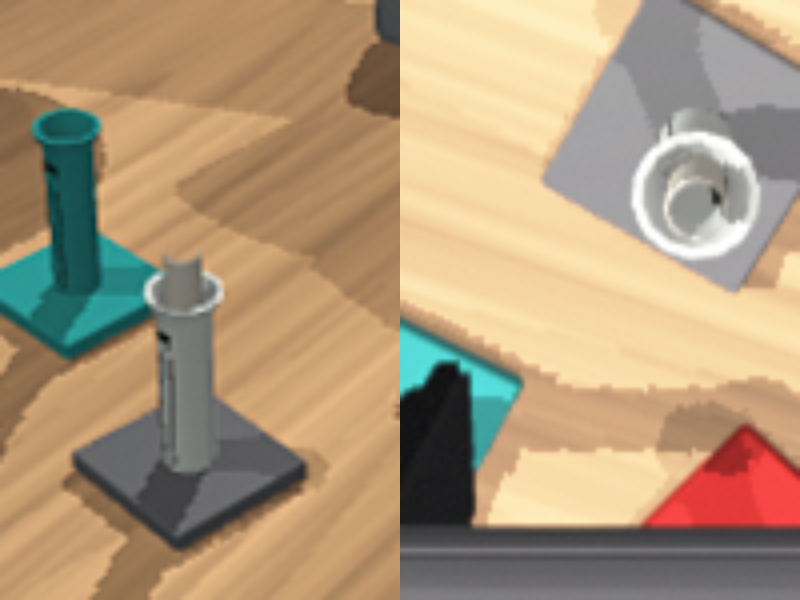

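>>> servo_tool(
  steps="5 36 16 0 0 0 60; 8 38 16 0 0 0 60; 8 38 16 0 0 0 60; 8 38 16 0 0 0 60; 8 38 16 0 0 0 60; 8 30 13 0 0 0 60; 0 0 0 0 0 0 60; 0 0 0 0 0 0 60",
)

```text
t: 14.25
eef_pos: [545.6, -226.9, 217.1]
tcp_rot: [-1.649, 1.566, 1.843]
ft_force: [-0.2, -0.6, 0.0]
opening: 0.634
```

```bash
python3 - <<'E'
from h import *
st();plan((544.6,-233.6,150))
E
```

```text
t 14.25 p [ 545.6 -226.9  217.1] rot [-1.649  1.566  1.843] F [-0.2 -0.6  0. ] op 60.3 q [-0.51  0.44  1.64  0.    1.06  0.71]
world d [ -1.   -6.7 -67.1] tool d [67.1  6.3  3.3] rotvec [-0.    -0.     0.005] jaw now -1.22
1 of 2 [33.5  3.2  1.7] [-0.    -0.     0.003]
2 of 2 [33.5  3.1  1.6] [-0.    -0.     0.003]
```

>>> servo_tool(
  steps="0 2 1 0 0 0 60; 0 2 1 0 0 0 60; 10 2 1 0 0 0 60; 20 0 0 0 0 0 60; 20 0 0 0 0 0 60; 10 0 0 0 0 0 60; 0 0 0 0 0 0 60; 0 0 0 0 0 0 60",
)

```text
t: 15.05
eef_pos: [546.2, -228.7, 155.2]
tcp_rot: [-2.094, 1.567, 1.405]
ft_force: [-0.2, 0.9, 0.0]
opening: 0.63
```

```bash
python3 - <<'E'
from h import *
w=snap('wrist','w8');plan((544.6,-233.6,82))
P=cloud(w).reshape(-1,3)
q=P[(abs(P[:,0]-544)<20)&(abs(P[:,1]+233)<20)&(P[:,2]>123)&(P[:,2]<136)]
print(len(q),q.min(0).round(1),q.max(0).round(1),((q.min(0)+q.max(0))/2).round(1)) if len(q) else 0
k=P[(abs(P[:,0]-544)<60)&(abs(P[:,1]+233)<60)&(abs(P[:,2]-36)<2.5)]; print(cv2.minAreaRect(k[:,:2].astype(np.float32)))
E
```

```text
t 15.05 p [ 546.2 -228.7  155.2] rot [-2.094  1.567  1.405] F [-0.2  0.9  0. ] op 59.9 q [-0.51  0.51  1.71  0.    0.93  0.7 ]
world d [ -1.6  -4.9 -73.4] tool d [73.3  4.3  3.4] rotvec [-0.    -0.002  0.003] jaw now -1.214
1 of 2 [36.7  2.1  1.7] [-0.    -0.001  0.002]
2 of 2 [36.7  2.1  1.6] [-0.    -0.001  0.002]
384 [ 534.6 -243.2  123. ] [ 554.9 -223.6  132.3] [ 544.7 -233.4  127.6]
((544.470458984375, -233.53390502929688), (70.56299591064453, 70.19853210449219), 28.439844131469727)
```

View pics/w8.png

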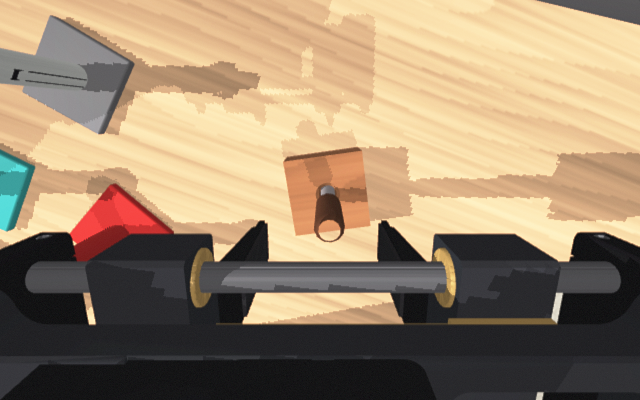

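>>> servo_tool(
  steps="0 3 2 0 0 0 60; 0 2 2 0 0 0 60; 0 1 1 0 0 0 60; 25 0 0 0 0 0 60; 25 0 0 0 0 0 60; 12 0 0 0 0 0 60; 0 0 0 0 0 0 60; 0 0 0 0 0 0 60",
)

```text
t: 15.9
eef_pos: [545.3, -238.6, 96.1]
tcp_rot: [2.786, 1.563, 0.001]
ft_force: [0.3, 0.1, 0.5]
opening: 0.629
```

```bash
python3 - <<'E'
from h import *
st();plan((544.6,-233.6,82))
E
```

```text
t 15.9 p [ 545.3 -238.6   96.1] rot [2.786e+00 1.563e+00 1.000e-03] F [0.3 0.1 0.5] op 59.8 q [-0.53  0.59  1.76  0.01  0.79  0.69]
world d [ -0.7   5.  -14.1] tool d [14.1 -5.  -0.9] rotvec [ 0.    -0.007 -0.003] jaw now -1.214
1 of 1 [14.1 -5.  -0.9] [ 0.    -0.007 -0.003]
```

>>> servo_tool(
  steps="4 -2 0 0 -0.005 0 60; 5 -2 0 0 0 0 60; 4 0 0 0 0 0 60; 0 0 0 0 0 0 60; 0 0 0 0 0 0 60; 0 0 0 0 0 0 60; 0 0 0 0 0 0 60; 0 0 0 0 0 0 60",
)

```text
t: 16.7
eef_pos: [545.0, -235.0, 85.0]
tcp_rot: [2.226, 1.563, -0.559]
ft_force: [-0.1, 0.3, -0.2]
opening: 0.628
```

```bash
python3 - <<'E'
from h import *
st();plan((544.6,-233.6,82))
E
```

```text
t 16.7 p [ 545. -235.   85.] rot [ 2.226  1.563 -0.559] F [-0.1  0.3 -0.2] op 59.7 q [-0.52  0.6   1.77 -0.    0.77  0.7 ]
world d [-0.4  1.4 -3. ] tool d [ 3.  -1.5 -0.1] rotvec [ 0.    -0.005 -0.006] jaw now -1.214
1 of 1 [ 3.  -1.5 -0.1] [ 0.    -0.005 -0.006]
```

>>> servo_tool(
  steps="2 -1 0 0 -0.005 -0.005 60; 1 -1 0 0 0 0 60; 0 0 0 0 0 0 60; 0 0 0 0 0 0 35; 0 0 0 0 0 0 15; 0 0 0 0 0 0 10; 0 0 0 0 0 0 10; 0 0 0 0 0 0 10",
)

```text
t: 17.5
eef_pos: [544.3, -233.1, 81.8]
tcp_rot: [0.731, 1.57, -2.054]
ft_force: [0.7, -0.5, -0.3]
opening: 0.267
```

>>> servo_tool(
  steps="0 0 0 0 0 0 10; 0 0 0 0 0 0 10; -4 0 0 0 0 0 10; -6 0 0 0 0 0 10; -10 0 0 0 0 0 10; -10 0 0 0 0 0 10; 0 0 0 0 0 0 10; 0 0 0 0 0 0 10",
)

```text
t: 18.3
eef_pos: [544.5, -233.1, 115.3]
tcp_rot: [1.557, 1.569, -1.228]
ft_force: [0.1, -0.0, -0.6]
opening: 0.203
```

```bash
python3 - <<'E'
from h import *
st();plan((544.6,-233.6,82))
s=snap('scene','s9');cv2.imwrite("pics/s9c.png",cv2.resize(s['p'][180:330,110:260],None,fx=4,fy=4))
E
```

```text
t 18.3 p [ 544.5 -233.1  115.3] rot [ 1.557  1.569 -1.228] F [ 0.1 -0.  -0.6] op 19.3 q [-0.52  0.56  1.74 -0.    0.84  0.7 ]
world d [  0.1  -0.5 -33.3] tool d [33.3  0.4  0.1] rotvec [-0.     0.    -0.002] jaw now -1.214
1 of 1 [33.3  0.4  0.1] [-0.     0.    -0.002]
t 18.3 p [ 544.5 -233.1  115.3] rot [ 1.557  1.569 -1.228] F [ 0.1 -0.  -0.6] op 19.3 q [-0.52  0.56  1.74 -0.    0.84  0.7 ]
```

View pics/s9c.png

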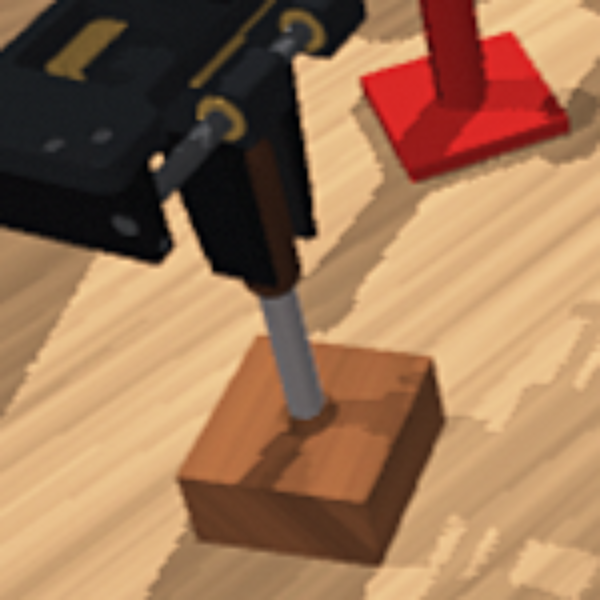

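>>> servo_tool(
  steps="-20 0 0 0 0 0 10; -30 0 0 0 0 0 10; -30 0 0 0 0 0 10; -25 0 0 0 0 0 10; 0 0 0 0 0 0 10; 0 0 0 0 0 0 10; 0 0 0 0 0 0 10; 0 0 0 0 0 0 10",
)

```text
t: 19.15
eef_pos: [542.8, -232.1, 218.9]
tcp_rot: [-0.735, 1.564, 2.763]
ft_force: [-0.6, 0.3, -0.9]
opening: 0.203
```

```bash
python3 - <<'E'
from h import *
s=snap('scene','s10');cv2.imwrite("pics/s10c.png",cv2.resize(s['p'][130:330,80:280],None,fx=3,fy=3))
w=snap('wrist','w10');cv2.imwrite("pics/w10c.png",cv2.resize(w['p'][130:330,220:420],None,fx=3,fy=3))
plan((560.9,17.3,222))
P=cloud(s).reshape(-1,3)
q=P[(abs(P[:,0]-546)<20)&(abs(P[:,1]+234)<20)&(P[:,2]>80)&(P[:,2]<215)]
for lo in range(100,215,10):
    z=q[(q[:,2]>=lo)&(q[:,2]<lo+10)]
    if len(z): print(lo,len(z),z.min(0).round(1),z.max(0).round(1))
E
```

```text
t 19.15 p [ 542.8 -232.1  218.9] rot [-0.735  1.564  2.763] F [-0.6  0.3 -0.9] op 19.3 q [-0.52  0.44  1.64 -0.    1.07  0.7 ]
t 19.2 p [ 542.8 -232.1  218.8] rot [-0.735  1.563  2.763] F [-0.8  0.3 -0.7] op 19.3 q [-0.52  0.44  1.64 -0.    1.07  0.7 ]
world d [ 18.  249.5   3. ] tool d [  -2.4 -227.5 -103.9] rotvec [0.    0.005 0.005] jaw now -1.214
1 of 6 [ -0.4 -37.9 -17.3] [0.    0.001 0.001]
2 of 6 [ -0.4 -37.9 -17.3] [0.    0.001 0.001]
3 of 6 [ -0.4 -37.9 -17.3] [0.    0.001 0.001]
4 of 6 [ -0.5 -37.9 -17.3] [0.    0.001 0.001]
5 of 6 [ -0.5 -37.9 -17.3] [0.    0.001 0.001]
6 of 6 [ -0.5 -37.9 -17.3] [0.    0.001 0.001]
140 37 [ 542.2 -237.3  143.6] [ 552.7 -227.1  149.8]
150 64 [ 541.6 -237.7  150.1] [ 552.4 -225.4  160. ]
160 61 [ 543.8 -237.7  160.6] [ 552.8 -225.   170. ]
170 65 [ 542.7 -237.3  170.2] [ 553.1 -225.3  179.6]
180 72 [ 541.9 -237.9  180.2] [ 552.2 -225.2  189.7]
190 66 [ 541.6 -238.   190. ] [ 552.7 -225.2  199.5]
200 58 [ 542.7 -241.2  200.3] [ 555.7 -225.3  209.9]
210 49 [ 540.9 -241.3  210.1] [ 556.1 -222.6  214.7]
```

View pics/s10c.png

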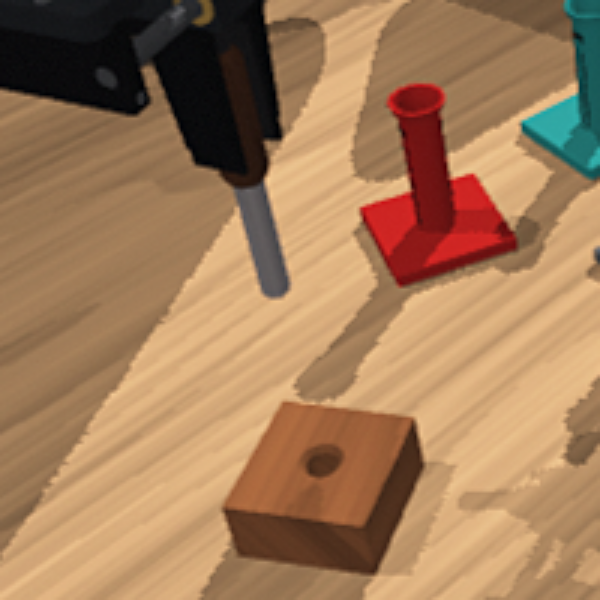

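View pics/w10c.png

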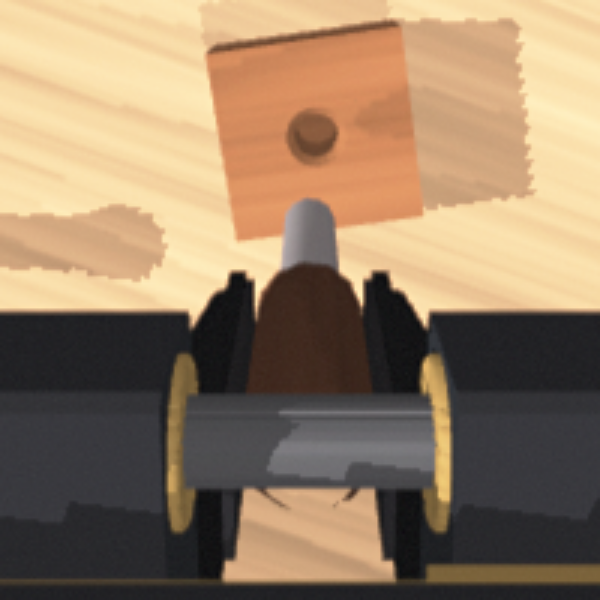

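>>> servo_tool(
  steps="0 -35 -16 0 0 0 10; 0 -39 -18 0 0 0 10; 0 -39 -18 0 0 0 10; 0 -39 -18 0 0 0 10; 0 -35 -17 0 0 0 10; -1 -25 -12 0 0.005 0 10; 0 -8 -4 0 0 0 10; 0 0 0 0 0 0 10",
)

```text
t: 20.05
eef_pos: [562.5, 17.5, 215.7]
tcp_rot: [-0.956, 1.561, 2.539]
ft_force: [0.1, -1.7, -1.7]
opening: 0.206
```

```bash
python3 - <<'E'
from h import *
st();plan((561,18,202))
E
```

```text
t 20.05 p [562.5  17.5 215.7] rot [-0.956  1.561  2.539] F [ 0.1 -1.7 -1.7] op 19.6 q [-0.09  0.4   1.71  0.01  1.04  1.13]
world d [ -1.5   0.5 -13.7] tool d [13.8 -0.9  1.2] rotvec [0.    0.006 0.008] jaw now -1.217
1 of 1 [13.8 -0.9  1.2] [0.    0.006 0.008]
```

>>> servo_tool(
  steps="0 0 0 0 0.006 0.008 10; 0 0 0 0 0.003 0.004 10; 4 0 1 0 0 0 10; 5 0 0 0 0 0 10; 4 0 0 0 0 0 10; 0 0 0 0 0 0 10; 0 0 0 0 0 0 10; 0 0 0 0 0 0 10",
)

```text
t: 20.85
eef_pos: [561.3, 12.1, 200.5]
tcp_rot: [1.969, 1.566, -0.824]
ft_force: [-0.3, -0.2, -0.8]
opening: 0.204
```

```bash
python3 - <<'E'
from h import *
plan((561,18,195))
s=snap('scene','s11');w=snap('wrist','w11')
cv2.imwrite("pics/c11.png",np.hstack([cv2.resize(s['p'][80:230,230:330],None,fx=4,fy=4),cv2.resize(w['p'][130:280,270:370],None,fx=4,fy=4)]))
P=cloud(s).reshape(-1,3)
q=P[(abs(P[:,0]-561)<20)&(abs(P[:,1]-18)<20)]
for lo in range(100,215,10):
    z=q[(q[:,2]>=lo)&(q[:,2]<lo+10)]
    if len(z): print(lo,len(z),z.min(0).round(1),z.max(0).round(1))
E
```

```text
world d [-0.3  5.9 -5.5] tool d [ 5.5 -5.7 -1.7] rotvec [ 0.    -0.002 -0.005] jaw now -1.222
1 of 1 [ 5.5 -5.7 -1.7] [ 0.    -0.002 -0.005]
t 20.85 p [561.3  12.1 200.5] rot [ 1.969  1.566 -0.824] F [-0.3 -0.2 -0.8] op 19.4 q [-0.09  0.41  1.74 -0.    0.99  1.13]
t 20.9 p [561.4  12.2 200.6] rot [ 1.989  1.565 -0.805] F [-0.7  0.5 -0.6] op 19.4 q [-0.09  0.41  1.74 -0.    0.99  1.13]
100 46 [549.   10.  100.1] [579.9  30.7 109.4]
110 52 [557.2   8.8 110.1] [572.8  24.3 118.9]
120 21 [561.1   6.  125.4] [571.7  15.2 129.8]
130 42 [561.    5.3 130.1] [571.9  15.5 139.9]
140 39 [558.4   4.9 140.6] [571.7  17.4 149.8]
150 47 [560.1   5.7 150.1] [571.1  14.9 159.7]
160 41 [561.6   5.2 160.7] [571.4  15.  169.9]
170 44 [561.6   5.5 170.1] [571.5  15.2 179.8]
180 38 [558.5   5.  180.1] [573.7  14.6 189.8]
190 58 [559.6   1.8 190. ] [577.6  25.4 200. ]
200 85 [561.3  -1.9 200. ] [580.   29.1 209.9]
210 86 [566.6  -1.9 210. ] [580.4  33.9 219.8]
```

View pics/c11.png

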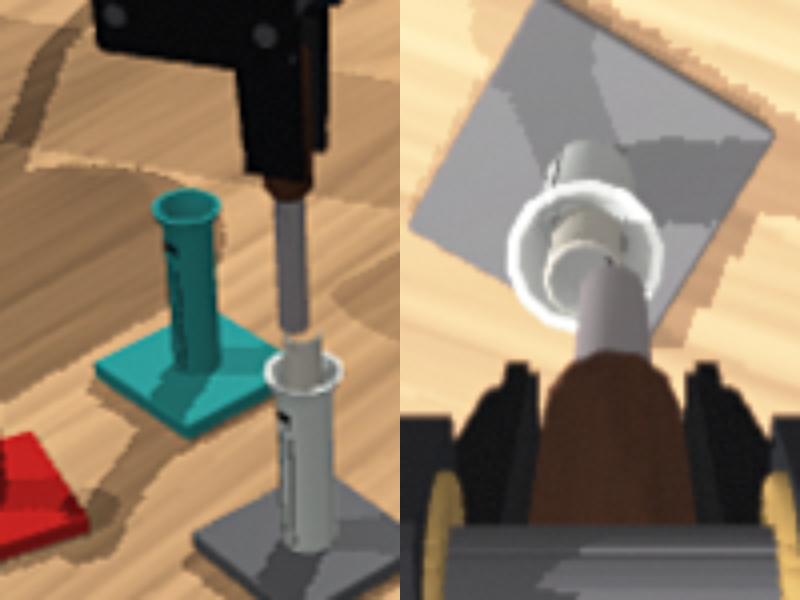

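>>> servo_tool(
  steps="0 -2 -1 0 0 0 10; 0 -2 0 0 0 0 10; 0 -1 0 0 0 0 10; 0 0 0 0 0 0 10; 0 0 0 0 0 0 10; 0 0 0 0 0 0 10; 0 0 0 0 0 0 10; 0 0 0 0 0 0 10",
)

```text
t: 21.75
eef_pos: [560.6, 18.0, 201.0]
tcp_rot: [2.071, 1.565, -0.722]
ft_force: [-0.1, 0.0, -0.3]
opening: 0.205
```

```bash
python3 - <<'E'
from h import *
st();plan((561,18,198))
E
```

```text
t 21.75 p [560.6  18.  201. ] rot [ 2.071  1.565 -0.722] F [-0.1  0.  -0.3] op 19.5 q [-0.08  0.41  1.74 -0.    0.99  1.14]
world d [ 0.4 -0.  -3. ] tool d [ 3.   0.1 -0.3] rotvec [ 0.    -0.003 -0.005] jaw now -1.222
1 of 1 [ 3.   0.1 -0.3] [ 0.    -0.003 -0.005]
```

>>> servo_tool(
  steps="2 0 0 0 0 0 10; 3 0 0 0 -0.002 -0.003 10; 3 0 0 0 0 0 10; 3 0 0 0 0 0 10; 2 0 0 0 0 0 10; 0 0 0 0 0 0 10; 0 0 0 0 0 0 10; 0 0 0 0 0 0 10",
)

```text
t: 22.55
eef_pos: [561.5, 17.8, 187.9]
tcp_rot: [2.378, 1.566, -0.414]
ft_force: [-0.7, -0.4, 1.9]
opening: 0.203
```

```bash
python3 - <<'E'
from h import *
st();plan((561,18,170))
E
```

```text
t 22.55 p [561.5  17.8 187.9] rot [ 2.378  1.566 -0.414] F [-0.7 -0.4  1.9] op 19.3 q [-0.09  0.43  1.75 -0.    0.96  1.14]
world d [ -0.5   0.2 -17.9] tool d [17.9 -0.4  0.5] rotvec [ 0.    -0.003 -0.003] jaw now -1.222
1 of 1 [17.9 -0.4  0.5] [ 0.    -0.003 -0.003]
```

>>> servo_tool(
  steps="2 0 0.5 0 0 0 10; 2 0 0 0 0 0 10; 2 0 0 0 0 0 10; 2 0 0 0 0 0 10; 2 0 0 0 0 0 10; 2 0 0 0 0 0 10; 2 0 0 0 0 0 10; 2 0 0 0 0 0 10",
)

```text
t: 23.35
eef_pos: [561.8, 17.8, 175.6]
tcp_rot: [2.593, 1.562, -0.199]
ft_force: [-2.2, 0.9, 8.4]
opening: 0.207
```

```bash
python3 - <<'E'
from h import *
st();plan((561,18,164))
s=snap('scene','s12')
cv2.imwrite("pics/c12.png",cv2.resize(s['p'][80:230,230:380],None,fx=4,fy=4))
E
```

```text
t 23.35 p [561.8  17.8 175.6] rot [ 2.593  1.562 -0.199] F [-2.2  0.9  8.4] op 19.7 q [-0.09  0.44  1.77 -0.    0.92  1.14]
world d [ -0.8   0.2 -11.6] tool d [11.5 -0.5  0.8] rotvec [ 0.    -0.008 -0.005] jaw now -1.222
1 of 1 [11.5 -0.5  0.8] [ 0.    -0.008 -0.005]
t 23.35 p [561.8  17.8 175.6] rot [ 2.593  1.562 -0.199] F [-2.2  0.9  8.4] op 19.7 q [-0.09  0.44  1.77 -0.    0.92  1.14]
```

View pics/c12.png

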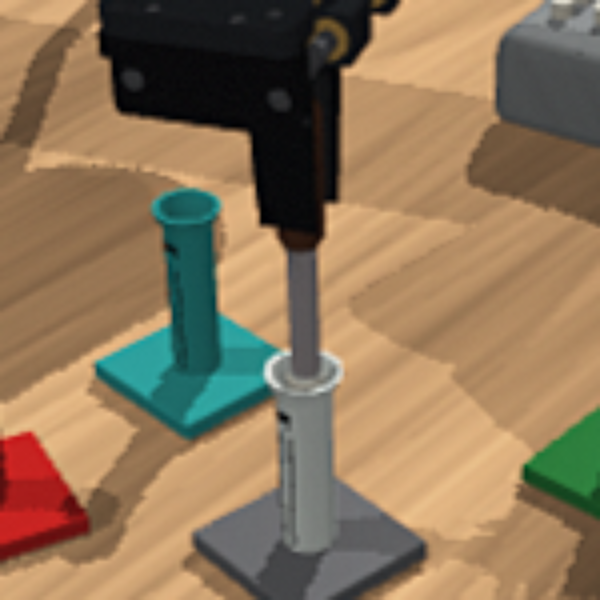

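>>> servo_tool(
  steps="1.5 0 0.8 0 -0.008 -0.005 10; 1.5 0 0 0 -0.003 0 10; 1.5 0 0 0 0 0 10; 1.5 0 0 0 0 0 10; 1.5 0 0 0 0 0 10; 1.5 0 0 0 0 0 10; 1.5 0 0 0 0 0 10; 1.5 0 0 0 0 0 10",
)

```text
t: 24.2
eef_pos: [562.1, 17.7, 167.3]
tcp_rot: [2.405, 1.568, -0.387]
ft_force: [-2.6, 0.0, 8.3]
opening: 0.204
```

```bash
python3 - <<'E'
from h import *
st();plan((561,18,158))
E
```

```text
t 24.2 p [562.1  17.7 167.3] rot [ 2.405  1.568 -0.387] F [-2.6  0.   8.3] op 19.4 q [-0.09  0.46  1.77 -0.    0.91  1.14]
world d [-1.1  0.3 -9.3] tool d [ 9.3 -0.7  0.9] rotvec [ 0.    -0.002 -0.002] jaw now -1.222
1 of 1 [ 9.3 -0.7  0.9] [ 0.    -0.002 -0.002]
```

>>> servo_tool(
  steps="1 0 0.5 0 0 0 10; 1 0 0.5 0 0 0 10; 1 0 0 0 0 0 10; 1 0 0 0 0 0 10; 1 0 0 0 0 0 10; 1 0 0 0 0 0 10; 1 0 0 0 0 0 10; 1 0 0 0 0 0 10",
)

```text
t: 25.0
eef_pos: [561.7, 17.7, 163.2]
tcp_rot: [2.662, 1.564, -0.131]
ft_force: [-1.9, 0.5, 9.4]
opening: 0.201
```

```bash
python3 - <<'E'
from h import *
st();plan((561,18,158))
E
```

```text
t 25.0 p [561.7  17.7 163.2] rot [ 2.662  1.564 -0.131] F [-1.9  0.5  9.4] op 19.1 q [-0.09  0.46  1.78 -0.    0.9   1.14]
world d [-0.7  0.3 -5.2] tool d [ 5.2 -0.6  0.5] rotvec [ 0.    -0.006 -0.003] jaw now -1.222
1 of 1 [ 5.2 -0.6  0.5] [ 0.    -0.006 -0.003]
```

>>> servo_tool(
  steps="1 0 0.4 0 -0.005 0 10; 1 0 0 0 0 0 10; 1 0 0 0 0 0 10; 1 0 0 0 0 0 10; 1 0 0 0 0 0 10; 1 0 0 0 0 0 10; 1 0 0 0 0 0 10; 1 0 0 0 0 0 10",
)

```text
t: 25.8
eef_pos: [561.7, 17.8, 159.2]
tcp_rot: [2.418, 1.564, -0.374]
ft_force: [-1.1, 0.3, 9.1]
opening: 0.205
```

```bash
python3 - <<'E'
from h import *
st();plan((561,18,158))
E
```

```text
t 25.8 p [561.7  17.8 159.2] rot [ 2.418  1.564 -0.374] F [-1.1  0.3  9.1] op 19.5 q [-0.08  0.46  1.78 -0.    0.89  1.14]
world d [-0.7  0.2 -1.2] tool d [ 1.2 -0.4  0.6] rotvec [ 0.    -0.005 -0.005] jaw now -1.222
1 of 1 [ 1.2 -0.4  0.6] [ 0.    -0.005 -0.005]
```

Still a steady drag of 8–9 N with 0.5 mm per row, so it is not bottomed yet. I continue.

>>> servo_tool(
  steps="1 0 0.4 0 -0.005 0 10; 1 0 0 0 0 0 10; 1 0 0 0 0 0 10; 1 0 0 0 0 0 10; 1 0 0 0 0 0 10; 1 0 0 0 0 0 10; 1 0 0 0 0 0 10; 1 0 0 0 0 0 10",
)

```text
t: 26.6
eef_pos: [561.8, 17.9, 155.2]
tcp_rot: [2.169, 1.563, -0.624]
ft_force: [-1.2, 1.1, 8.0]
opening: 0.204
```

>>> servo_tool(
  steps="1 0 0 0 -0.005 0 10; 1 0 0 0 0 0 10; 1 0 0 0 0 0 10; 1 0 0 0 0 0 10; 1 0 0 0 0 0 10; 1 0 0 0 0 0 10; 1 0 0 0 0 0 10; 1 0 0 0 0 0 10",
)

```text
t: 27.4
eef_pos: [561.9, 18.2, 151.1]
tcp_rot: [1.861, 1.563, -0.931]
ft_force: [-3.0, -0.2, 9.0]
opening: 0.206
```

```bash
python3 - <<'E'
from h import *
st();plan((561,18,158))
E
```

```text
t 27.4 p [561.9  18.2 151.1] rot [ 1.861  1.563 -0.931] F [-3.  -0.2  9. ] op 19.6 q [-0.08  0.47  1.79 -0.01  0.87  1.14]
world d [-0.9 -0.2  6.9] tool d [-6.9 -0.1  0.8] rotvec [ 0.    -0.002 -0.007] jaw now -1.222
1 of 1 [-6.9 -0.1  0.8] [ 0.    -0.002 -0.007]
```

>>> servo_tool(
  steps="1 0 0.5 0 0 -0.006 10; 1 0 0 0 0 0 10; 1 0 0 0 0 0 10; 1 0 0 0 0 0 10; 1 0 0 0 0 0 10; 1 0 0 0 0 0 10; 1 0 0 0 0 0 10; 1 0 0 0 0 0 10",
)

```text
t: 28.2
eef_pos: [562.0, 17.9, 148.1]
tcp_rot: [2.666, 1.563, -0.126]
ft_force: [-3.4, 0.0, 14.0]
opening: 0.201
```

```bash
python3 - <<'E'
from h import *
st()
s=snap('scene','s13')
cv2.imwrite("pics/c13.png",cv2.resize(s['p'][80:230,230:380],None,fx=4,fy=4))
P=cloud(s); 
q=P[80:230,260:340].reshape(-1,3); q=q[(abs(q[:,0]-562)<14)&(abs(q[:,1]-18)<14)]
for lo in range(100,160,4):
    z=q[(q[:,2]>=lo)&(q[:,2]<lo+4)]
    if len(z): print(lo,len(z),z.min(0).round(1),z.max(0).round(1))
E
```

```text
t 28.2 p [562.   17.9 148.1] rot [ 2.666  1.563 -0.126] F [-3.4  0.  14. ] op 19.1 q [-0.09  0.48  1.79 -0.    0.86  1.14]
t 28.2 p [562.   17.9 148.1] rot [ 2.666  1.563 -0.126] F [-3.4  0.  14. ] op 19.1 q [-0.09  0.48  1.79 -0.    0.86  1.14]
100 19 [552.1   9.7 100.2] [571.   30.4 103.8]
104 15 [562.2  12.4 104.1] [571.3  21.7 107.4]
108 16 [562.   12.4 108.1] [572.1  23.6 111.9]
112 15 [562.5  11.3 112.1] [571.6  19.6 115.8]
116 14 [562.6  11.8 116.3] [571.5  18.2 119.8]
120 16 [562.7  12.7 120.3] [572.1  19.7 123.8]
124 13 [563.8  11.3 124. ] [571.1  19.5 128. ]
128 17 [558.9  11.1 128.4] [571.3  21.6 131.7]
132 8 [564.4  11.3 132.3] [571.8  16.7 135.8]
136 22 [558.9   9.  136.8] [574.5  20.4 140. ]
140 20 [559.5   8.4 140.3] [574.1  22.7 143.6]
144 6 [568.2   5.9 144.2] [575.7  22.4 147.8]
148 25 [565.3   4.2 148.2] [575.9  31.5 151.9]
152 23 [563.8   4.1 152.3] [576.   32.  155.6]
156 12 [567.8   4.2 156.6] [574.8  31.7 160. ]
```

View pics/c13.png

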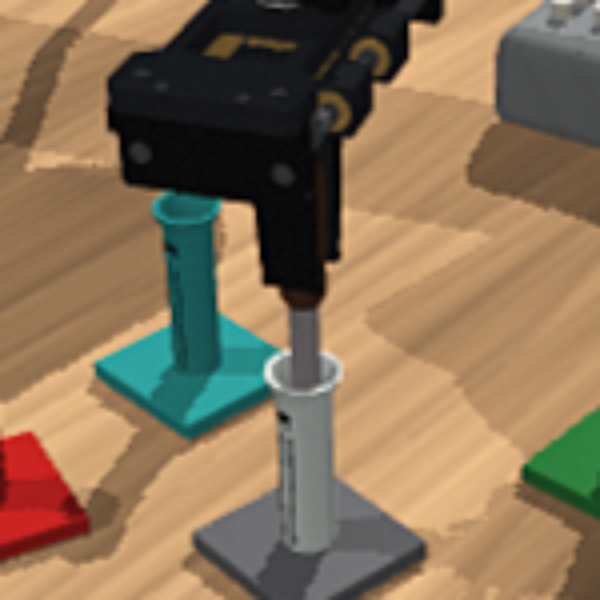

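>>> servo_tool(
  steps="0.8 0 0 0 0 0 10; 0.8 0 0 0 0 0 10; 0.8 0 0 0 0 0 10; 0.8 0 0 0 0 0 10; 0.8 0 0 0 0 0 10; 0.8 0 0 0 0 0 10; 0.8 0 0 0 0 0 10; 0.8 0 0 0 0 0 10",
)

```text
t: 29.05
eef_pos: [561.6, 18.0, 148.2]
tcp_rot: [2.65, 1.559, -0.142]
ft_force: [-3.0, -0.3, 11.6]
opening: 0.206
```

>>> servo_tool(
  steps="1 0 0 0 0 0 10; 1 0 0 0 0 0 10; 1 0 0 0 0 0 10; 1 0 0 0 0 0 10; 1 0 0 0 0 0 10; 1 0 0 0 0 0 10; 1 0 0 0 0 0 10; 1 0 0 0 0 0 10",
)

```text
t: 29.85
eef_pos: [561.3, 18.0, 148.1]
tcp_rot: [2.646, 1.555, -0.146]
ft_force: [-4.0, 0.3, 14.1]
opening: 0.202
```

>>> servo_tool(
  steps="1.1 0 0 0 0 0 10; 1.1 0 0 0 0 0 10; 1.1 0 0 0 0 0 10; 1.1 0 0 0 0 0 10; 1.1 0 0 0 0 0 10; 1.1 0 0 0 0 0 10; 1.1 0 0 0 0 0 10; 1.1 0 0 0 0 0 10",
)

```text
t: 30.65
eef_pos: [561.0, 18.1, 148.0]
tcp_rot: [2.641, 1.549, -0.149]
ft_force: [-4.3, 0.7, 15.1]
opening: 0.201
```

Seated: TCP holds at z 148.0 (foot about 72 mm) under 15 N for over a second. I retract.

>>> servo_tool(
  steps="-3 0 0 0 0 0 10; -8 0 0 0 0.008 0 10; -12 0 0 0 0.005 0 10; -15 0 0 0 0 0 10; -18 0 0 0 0 0 10; -15 0 0 0 0 0 10; 0 0 0 0 0 0 10; 0 0 0 0 0 0 10",
)

```text
t: 31.45
eef_pos: [557.9, 18.1, 224.0]
tcp_rot: [2.855, 1.536, 0.064]
ft_force: [-0.1, -0.2, -0.7]
opening: 0.21
```

```bash
python3 - <<'E'
from h import *
plan((544.4,-233.1,222))
s=snap('scene','s14');w=snap('wrist','w14')
cv2.imwrite("pics/c14.png",np.hstack([cv2.resize(s['p'][60:210,230:330],None,fx=4,fy=4),cv2.resize(w['p'][130:280,270:370],None,fx=4,fy=4)]))
E
```

```text
world d [ -13.5 -251.2   -2. ] tool d [  1.  231.2  99.1] rotvec [ 0.    -0.033 -0.01 ] jaw now -1.22
1 of 6 [ 0.2 38.5 16.5] [ 0.    -0.006 -0.002]
2 of 6 [ 0.2 38.5 16.5] [ 0.    -0.006 -0.002]
3 of 6 [ 0.2 38.5 16.5] [ 0.    -0.006 -0.002]
4 of 6 [ 0.2 38.5 16.5] [ 0.    -0.006 -0.002]
5 of 6 [ 0.3 38.5 16.5] [ 0.    -0.006 -0.002]
6 of 6 [ 0.3 38.5 16.5] [ 0.    -0.006 -0.002]
t 31.45 p [557.9  18.1 224. ] rot [2.855 1.536 0.064] F [-0.1 -0.2 -0.7] op 19.9 q [-0.09  0.37  1.74  0.01  1.    1.13]
t 31.5 p [557.9  18.1 224. ] rot [2.855 1.536 0.065] F [-0.1 -0.1 -0.6] op 19.5 q [-0.09  0.37  1.74  0.01  1.    1.13]
```

View pics/c14.png

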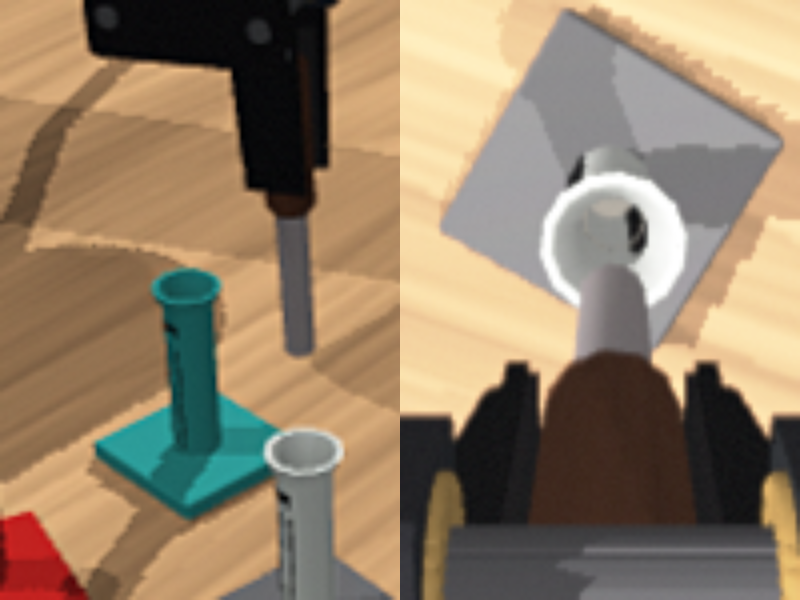

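>>> servo_tool(
  steps="0 34 15 0 -0.02 -0.005 10; 0 38 16 0 -0.012 -0.005 10; 0 38 16 0 0 0 10; 0 38 16 0 0 0 10; 0 38 16 0 0 0 10; 0 25 10 0 0 0 10; 0 10 4 0 0 0 10; 0 0 0 0 0 0 10",
)

```text
t: 32.35
eef_pos: [544.6, -228.9, 216.1]
tcp_rot: [-0.834, 1.56, 2.661]
ft_force: [-0.1, -0.7, -0.7]
opening: 0.204
```

>>> servo_tool(
  steps="0 0 0 0 0 0 10; 0 0 0 0 0 0 10; 0 0 0 0 0 0 10; 0 0 0 0 0 0 10; 0 0 0 0 0 0 10; 0 0 0 0 0 0 10; 0 0 0 0 0 0 10; 0 0 0 0 0 0 10",
)

```text
t: 33.15
eef_pos: [545.1, -223.6, 215.9]
tcp_rot: [-0.888, 1.559, 2.613]
ft_force: [-0.6, -0.1, -0.8]
opening: 0.209
```

```bash
python3 - <<'E'
from h import *
st();plan((544.4,-233.1,140))
E
```

```text
t 33.15 p [ 545.1 -223.6  215.9] rot [-0.888  1.559  2.613] F [-0.6 -0.1 -0.8] op 19.9 q [-0.5   0.44  1.64  0.    1.07  0.71]
world d [ -0.7  -9.5 -75.9] tool d [75.8  9.4  3.4] rotvec [0.    0.008 0.009] jaw now -1.212
1 of 2 [37.9  4.7  1.7] [0.    0.004 0.005]
2 of 2 [37.9  4.5  1.9] [0.    0.004 0.005]
```

>>> servo_tool(
  steps="0 3 1 0 0.006 0.008 10; 0 3 1 0 0.003 0.003 10; 0 2 1 0 0 0 10; 20 0 0 0 0 0 10; 25 0 0 0 0 0 10; 15 0 0 0 0 0 10; 0 0 0 0 0 0 10; 0 0 0 0 0 0 10",
)

```text
t: 33.95
eef_pos: [545.6, -234.8, 155.2]
tcp_rot: [2.248, 1.565, -0.536]
ft_force: [1.1, -0.7, -1.4]
opening: 0.206
```

```bash
python3 - <<'E'
from h import *
st();plan((544.4,-233.1,125))
E
```

```text
t 33.95 p [ 545.6 -234.8  155.2] rot [ 2.248  1.565 -0.536] F [ 1.1 -0.7 -1.4] op 19.6 q [-0.52  0.51  1.71 -0.    0.92  0.7 ]
world d [ -1.2   1.7 -30.2] tool d [30.2 -2.1  0.7] rotvec [ 0.    -0.004 -0.005] jaw now -1.213
1 of 1 [30.2 -2.1  0.7] [ 0.    -0.004 -0.005]
```

>>> servo_tool(
  steps="5 -1 0.5 0 -0.004 -0.004 10; 8 -1 0 0 0 0 10; 8 0 0 0 0 0 10; 3 0 0 0 0 0 10; 0 0 0 0 0 0 10; 0 0 0 0 0 0 10; 0 0 0 0 0 0 10; 0 0 0 0 0 0 10",
)

```text
t: 34.75
eef_pos: [545.3, -233.6, 131.6]
tcp_rot: [2.07, 1.567, -0.714]
ft_force: [-0.3, 0.2, -0.3]
opening: 0.207
```

```bash
python3 - <<'E'
from h import *
plan((544.4,-233.1,114))
s=snap('scene','s15');w=snap('wrist','w15')
cv2.imwrite("pics/c15.png",np.hstack([cv2.resize(s['p'][200:330,140:240],None,fx=4,fy=4),cv2.resize(w['p'][130:260,270:370],None,fx=4,fy=4)]))
for n,c in (("s",s),("w",w)):
    q=cloud(c).reshape(-1,3); q=q[(abs(q[:,0]-545)<18)&(abs(q[:,1]+233)<18)]
    for lo in range(44,120,10):
        z=q[(q[:,2]>=lo)&(q[:,2]<lo+10)]
        if len(z): print(n,lo,len(z),z.min(0).round(1),z.max(0).round(1))
E
```

```text
world d [ -0.9   0.5 -17.6] tool d [17.6 -0.8  0.7] rotvec [ 0.    -0.002 -0.003] jaw now -1.213
1 of 1 [17.6 -0.8  0.7] [ 0.    -0.002 -0.003]
t 34.75 p [ 545.3 -233.6  131.6] rot [ 2.07   1.567 -0.714] F [-0.3  0.2 -0.3] op 19.6 q [-0.52  0.54  1.73 -0.    0.87  0.7 ]
t 34.8 p [ 545.3 -233.6  131.7] rot [ 2.089  1.567 -0.695] F [ 1.3 -1.  -0.8] op 19.5 q [-0.52  0.54  1.73 -0.    0.87  0.7 ]
s 54 33 [ 546.2 -239.4   55.6] [ 555.9 -227.3   63.6]
s 64 55 [ 545.  -239.3   64. ] [ 555.3 -226.8   74. ]
s 74 49 [ 544.9 -239.7   74.1] [ 555.5 -227.7   84. ]
s 84 56 [ 544.  -239.2   84.2] [ 555.7 -227.6   93.9]
s 94 51 [ 545.7 -239.2   94.2] [ 555.3 -227.5  103.9]
s 104 59 [ 544.6 -239.6  104.1] [ 555.8 -227.4  113.9]
s 114 44 [ 544.8 -242.2  114.1] [ 557.8 -224.1  124. ]
w 54 32 [ 546.5 -239.4   58. ] [ 552.4 -227.4   63.7]
w 64 57 [ 546.4 -239.2   64. ] [ 552.3 -227.5   73.9]
w 74 66 [ 544.9 -238.8   74.1] [ 552.3 -227.3   83.9]
w 84 74 [ 543.2 -239.3   84. ] [ 552.2 -227.3   93.8]
w 94 82 [ 545.5 -238.8   94. ] [ 552.3 -227.3  103.8]
w 104 54 [ 546.8 -237.4  104.2] [ 552.4 -227.4  111.4]
w 114 24 [ 546.  -240.6  121.7] [ 555.5 -223.9  123.9]
```

View pics/c15.png

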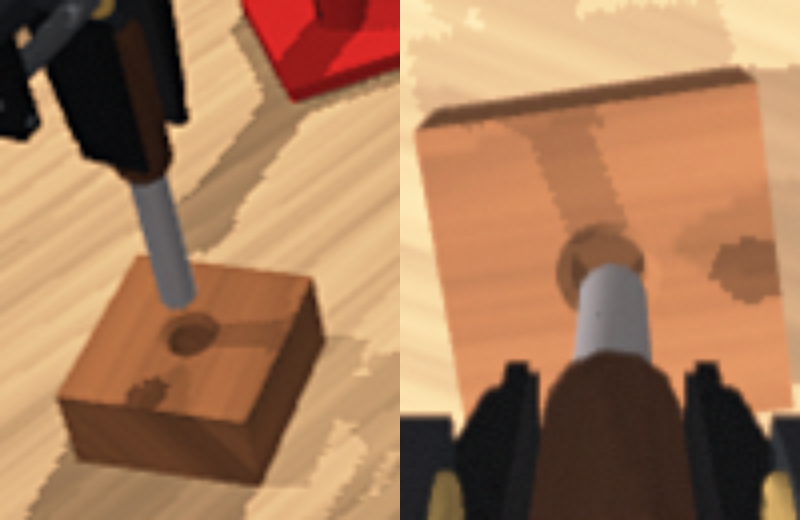

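>>> servo_tool(
  steps="0 0 1 0 -0.002 -0.002 10; 4 0 0.5 0 0 0 10; 4 0 0 0 0 0 10; 4 0 0 0 0 0 10; 2 0 0 0 0 0 10; 0 0 0 0 0 0 10; 0 0 0 0 0 0 10; 0 0 0 0 0 0 10",
)

```text
t: 35.65
eef_pos: [543.7, -234.2, 116.2]
tcp_rot: [0.789, 1.57, -1.995]
ft_force: [-0.1, 0.1, -0.9]
opening: 0.203
```

```bash
python3 - <<'E'
from h import *
plan((544.2,-233.8,108))
w=snap('wrist','w16')
cv2.imwrite("pics/c16.png",cv2.resize(w['p'][130:260,270:370],None,fx=4,fy=4))
E
```

```text
world d [ 0.5  0.4 -8.2] tool d [ 8.2 -0.2 -0.6] rotvec [-0.     0.001 -0.001] jaw now -1.213
1 of 1 [ 8.2 -0.2 -0.6] [-0.     0.001 -0.001]
t 35.65 p [ 543.7 -234.2  116.2] rot [ 0.789  1.57  -1.995] F [-0.1  0.1 -0.9] op 19.3 q [-0.52  0.56  1.74 -0.    0.84  0.7 ]
```

View pics/c16.png

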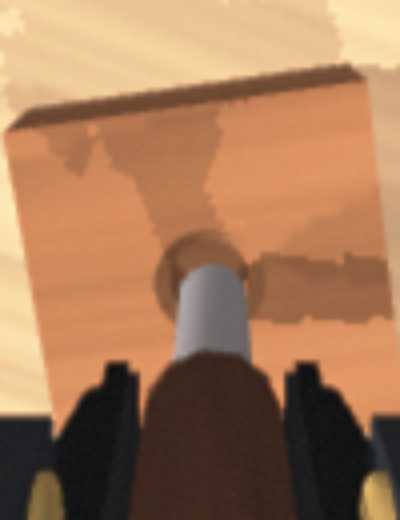

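>>> servo_tool(
  steps="2 0 -0.6 0 0 0 10; 3 0 0 0 0 0 10; 3 0 0 0 0 0 10; 3 0 0 0 0 0 10; 0 0 0 0 0 0 10; 0 0 0 0 0 0 10; 0 0 0 0 0 0 10; 0 0 0 0 0 0 10",
)

```text
t: 36.5
eef_pos: [544.4, -234.0, 104.4]
tcp_rot: [1.094, 1.57, -1.69]
ft_force: [0.6, -0.2, -0.4]
opening: 0.205
```

```bash
python3 - <<'E'
from h import *
st();plan((544.2,-233.6,84))
E
```

```text
t 36.5 p [ 544.4 -234.   104.4] rot [ 1.094  1.57  -1.69 ] F [ 0.6 -0.2 -0.4] op 19.5 q [-0.52  0.57  1.75 -0.    0.82  0.7 ]
world d [ -0.2   0.4 -20.4] tool d [20.3 -0.4  0. ] rotvec [-0.     0.    -0.001] jaw now -1.213
1 of 1 [20.3 -0.4  0. ] [-0.     0.    -0.001]
```

Foot at z≈28.6, already inside the hole with no contact force. I continue to about 1 mm above the bottom.

>>> servo_tool(
  steps="3 0 0 0 0 0 10; 4 0 0 0 0 0 10; 4 0 0 0 0 0 10; 4 0 0 0 0 0 10; 3 0 0 0 0 0 10; 2 0 0 0 0 0 10; 0 0 0 0 0 0 10; 0 0 0 0 0 0 10",
)

```text
t: 37.3
eef_pos: [544.3, -234.0, 82.3]
tcp_rot: [0.715, 1.57, -2.069]
ft_force: [0.2, 0.3, -0.8]
opening: 0.206
```

```bash
python3 - <<'E'
from h import *
st();plan((544.4,-233.5,82.5))
E
```

```text
t 37.3 p [ 544.3 -234.    82.3] rot [ 0.715  1.57  -2.069] F [ 0.2  0.3 -0.8] op 19.6 q [-0.52  0.61  1.77 -0.    0.77  0.7 ]
world d [0.1 0.5 0.2] tool d [-0.2 -0.4 -0.3] rotvec [-0.     0.001 -0.001] jaw now -1.213
1 of 1 [-0.2 -0.4 -0.3] [-0.     0.001 -0.001]
```

Release gently, then rise clear.

>>> servo_tool(
  steps="0 0 0 0 0 0 23; 0 0 0 0 0 0 26; 0 0 0 0 0 0 35; 0 0 0 0 0 0 50; 0 0 0 0 0 0 60; 0 0 0 0 0 0 60; 0 0 0 0 0 0 60; 0 0 0 0 0 0 60",
)

```text
t: 38.1
eef_pos: [544.7, -234.2, 83.2]
tcp_rot: [1.764, 1.569, -1.02]
ft_force: [0.3, 0.3, 0.0]
opening: 0.621
```

>>> servo_tool(
  steps="-10 0 0 0 0 0 60; -20 0 0 0 0 0 60; -30 0 0 0 0 0 60; -35 0 0 0 0 0 60; -35 0 0 0 0 0 60; -25 0 0 0 0 0 60; 0 0 0 0 0 0 60; 0 0 0 0 0 0 60",
)

```text
t: 38.9
eef_pos: [543.9, -233.5, 248.3]
tcp_rot: [1.894, 1.568, -0.89]
ft_force: [-0.1, 0.1, 0.7]
opening: 0.631
```

```bash
python3 - <<'E'
from h import *
w=snap('wrist','w17');s=snap('scene','s17')
q=cloud(w).reshape(-1,3)
z=q[(abs(q[:,0]-544)<20)&(abs(q[:,1]+233)<20)&(q[:,2]>123)&(q[:,2]<140)]; print("rod top",z.min(0).round(1),z.max(0).round(1),((z.min(0)+z.max(0))/2).round(1))
z=q[(abs(q[:,0]-544)<20)&(abs(q[:,1]+233)<20)&(q[:,2]>70)&(q[:,2]<90)]; print("low handle",z.min(0).round(1),z.max(0).round(1))
q=cloud(s).reshape(-1,3)
z=q[(abs(q[:,0]-561)<20)&(abs(q[:,1]-18)<20)&(q[:,2]>102)]; print("above rim",len(z))
E
```

```text
t 38.9 p [ 543.9 -233.5  248.3] rot [ 1.894  1.568 -0.89 ] F [-0.1  0.1  0.7] op 60.0 q [-0.52  0.41  1.6  -0.    1.13  0.7 ]
t 38.95 p [ 544.1 -233.6  248.3] rot [ 1.924  1.568 -0.86 ] F [-0.1 -0.2 -0.1] op 59.9 q [-0.52  0.41  1.6  -0.    1.13  0.7 ]
rod top [ 534.8 -243.9  123.2] [ 554.6 -224.1  131.8] [ 544.7 -234.   127.5]
low handle [ 544.9 -242.5   72.6] [ 554.4 -224.2   89.9]
above rim 0
```

View pics/s17.png

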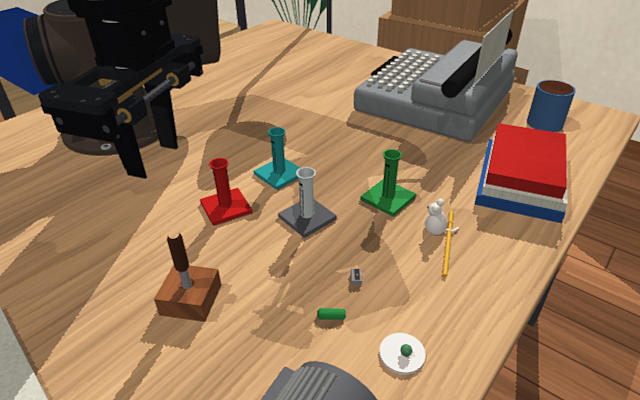

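View pics/w17.png

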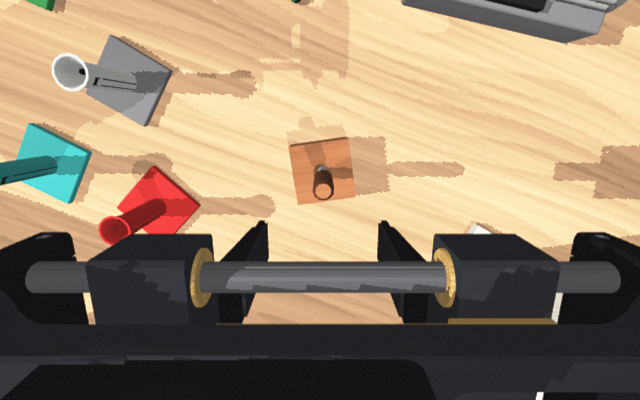

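The scene picture shows the rod upright in its stand at (185,275), the tube mouth empty above the rim at (306,175), and the mouse, sharpener and grip where they were. I hand in.

```bash
python3 -c "
from cell import order
print(order.job_done())
from h import st; st()"
```

```text
the job is handed in; nothing more can be done
None
the job is handed in; nothing more can be done
```

I stood the eraser in the metal tube's mouth and let go. I then pushed it home with the rod, put the rod back upright in its stand and handed in at about t = 39 s, well under the 66 s limit. No verdict is reported on hand-in.

- **Eraser in the mouth:** its top measured about 121 mm above the desk, so the underside was about 70 mm up and within 1 mm of the tube's axis. That is where it should rest.
- **Pressing home:** the drag read about 8–9 N, slightly over the stated 3–8 N. The tool then stopped at z = 148 mm, which puts the eraser's underside about 22 mm above the desk. End-of-call readings while it stood still were 11.6, 14.1 and 15.1 N, over about 2.4 s. The highest reading I saw was 15.1 N, but force is only reported at the end of each call. I could not see the eraser's depth directly; 22 mm is worked out from the rod's position.
- **Rod in its stand:** the top is about 131 mm up and centred at (544.7, -234.0). The hole is at (544.5, -233.5), and the rod is upright.
- **Other desk things:** in the scene picture the mouse, sharpener and grip look unmoved, by eye only. Nothing shows above the tube's rim, and the gripper is clear of everything at z = 248 mm.

The one check that was off during the run was sideways position. The arm drifted 5 to 10 mm after long moves, so I corrected it before each reach, fit and placing.

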